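Load the irradiation block and set the lamp

ROBOT

A 6-joint arm with a two-finger parallel gripper is mounted at the origin on the work surface. World frame = base frame: x ahead of the robot, y to its left, z up, the work surface at z = 0. Lengths are in m, angles in rad, forces in N, time in s.
With the tool pointing down it reaches from about 0.225 to 0.875 m from the base axis. Payload 3.4 kg.
Tool frame: the origin (TCP) lies at the centre of the arm's flange, where the gripper is bolted on; the fingertips stand 173 mm ahead of it and the grasp point (between the pads) lies env.pinch_z ahead of it (env.pinch_z is the distance from the TCP to the grasp point, in m); y points along the fingers, z is the direction in which the jaws open and shut, and the axes are right-handed (so a half turn about y gives the same grasp; the last joint's range is limited). The gripper opens to 85 mm and grips with 20 to 120 N. Pads are 22 mm wide; open, the fingers measure 114 mm over their backs; the gripper's body (76 mm by 85 mm) begins 54 mm behind the grasp point. The pads swing forward as they close: fully open they stand 13 mm farther back than shut.
Start: joints at [1.022, 0.276, 1.505, -0, 1.361, -0.121], TCP at [0.239, 0.523, 0.405] pointing down, gripper open.
Joint ranges: [-2.89, 2.89], [-0.75, 2.08], [0.22, 2.7], [-1.18, 4.32], [0.11, 2.71], [-2.7, 2.7]. Speed limits (rad/s): [2.57, 2.57, 3.14, 3.14, 3.14, 3.14].

INTERFACE

Orientations are given as a unit quaternion [x, y, z, w].
In Python, from plant import env gives the robot as it stands.
- The arm moves only by the shell command python3 -m handwheel 'ROWS' [FORCE]. ROWS is JSON, a list of rows, each a list of 7 numbers: the turn, a rotation vector about the world's x, y, z in degrees, then the shift along the world's x, y, z in cm, then the gripper's target within -1 to 1 (fully open at 1, half-way at 0, shut at -1). A call has 1 to 20 rows; each row shifts and turns the commanded pose from where the row before left it; what a row does not reach is not made up. A row lasts 1/8 s, in which the tool goes at most 62.5 mm and 10.7 degrees, less where a joint would pass 70% of its speed; a pose out of reach is approached as far as the arm can. A call is refused whole if a number of a shift passes 6.25 or a number of a turn 10.7, either way. A call with a gripper value outside its range is refused whole. The fingers move at their own pace and stop on an object; FORCE is the grip in N (left out, the last holds). Time passes only in rows, so rows that do not move let the fingers close. It gives the time, the measured TCP pose, the force and the opening at its end, in the units of the state.
- env.observe(): the state, without advancing time (a new reading comes with each control period).
- env.grab_frame(name): name is "scene" or "top" or "wrist"; returns the picture (420x560x3 uint8, red, green, blue); there is no depth.
- env.camera_params(name): a dict with "mtx" (3x3 intrinsics, pixels), "distortion" ([k1, k2, p1, p2, k3] as OpenCV has them; the pictures are not rectified), "rvec" (rotation vector, rad) and "tvec" (3), from world to camera coordinates, as OpenCV has them. Camera axes: x right, y down, z forward; pixel columns grow to the right and rows downward; lengths in m; the calibration is good to about 2 mm. A picture is of the moment at which its call begins: read the wrist's pose just before it. camera_params takes no time and is no camera call; for the wrist camera it gives the pose at the moment of the call.
- env.hand_in(): hands the job in, once; it reports no verdict.
The state is a dict: "time_s": time; "joint_positions": joint angles; "qvel": joint speeds; "tau": joint torques, N m; "eef_pos": TCP position; "eef_rot": TCP orientation; "force": force on the tool from outside, world axes, zero at the start; "wrist_torque": the same for the moment, N m; "width": finger opening in m.
Only numpy, scipy, OpenCV 4.12 (cv2) and the standard library are available. Lean on these libraries where they do the work, as an engineer would, in place of code of your own. Each camera call takes 0.05 s, during which the arm holds its last target.

TASK

Swing the lamp on its stiff arm right out of the way of the pocket block, then stand every short sample jar from the yellow pad upright in a pocket of its own, right down. Once all are in, swing the lamp back so that its arm stays between the two bars of the index clip on the dial, and only then throw the toggle switch fully over to on. Leave everything else on the bench where it is.

Things in the scene. Friction and masses are not known exactly. Their poses are not given: they have to be found in the camera images.
- lamp (a joint): swing angle (rad) of the lamp arm about its upright post. 0: the arm points from the post straight over the middle of the pocket block; it grows as the lamp swings to the station's +y side (clockwise from above). Range -0.5 to 1.8. The hinge is stiff: the arm stays where it is released; about 2 N at the handle moves it. Below 1.1 rad the lamp is in the way of a gripper at the pockets
- lamp_handle (a point): on the axis of the upright black round handle, 18 mm across, in the middle of the lamp head's top, 160 to 215 mm above the table; this point is 195 mm above the table, 190 mm from the post's axis. Its x axis lies along the arm, from lamp head to post. The lamp head is a white disc 110 mm across, its underside 124 mm and its top 160 mm above the table
- index: black index clip on the dial just under the arm, fixed: two parallel bars 26 mm apart, 45 to 95 mm from the post's axis, between which the steel arm (14 mm wide) has to lie. Origin on the post's axis, 139 mm above the table; its x axis points from the bars back to that axis, so the arm is at the mark when its x axis and lamp_handle's are parallel (lamp_handle on the index's -x axis)
- station: fixed station: white foot plate 8 mm thick (x -100 to +240, y -125 to +125 mm of its frame) with an aluminium block 150 (x) x 225 (y) mm, top 38 mm above the table, centred on the origin. Origin under the block's middle, on the table, z up. The post (26 mm thick, with a dial 120 mm across 135 mm above the table) stands at x +190 mm, y 0
- pocket0 (a point): centre of the mouth of round pocket 0 in the block's top, 38 mm above the table: 45 mm across, 20 mm deep, flat floor; axes as the station's. Two rows of three, 75 mm apart each way
- pocket1 (a point): centre of the mouth of round pocket 1 in the block's top, 38 mm above the table: 45 mm across, 20 mm deep, flat floor; axes as the station's. Two rows of three, 75 mm apart each way
- pocket2 (a point): centre of the mouth of round pocket 2 in the block's top, 38 mm above the table: 45 mm across, 20 mm deep, flat floor; axes as the station's. Two rows of three, 75 mm apart each way
- pocket3 (a point): centre of the mouth of round pocket 3 in the block's top, 38 mm above the table: 45 mm across, 20 mm deep, flat floor; axes as the station's. Two rows of three, 75 mm apart each way
- pocket4 (a point): centre of the mouth of round pocket 4 in the block's top, 38 mm above the table: 45 mm across, 20 mm deep, flat floor; axes as the station's. Two rows of three, 75 mm apart each way
- pocket5 (a point): centre of the mouth of round pocket 5 in the block's top, 38 mm above the table: 45 mm across, 20 mm deep, flat floor; axes as the station's. Two rows of three, 75 mm apart each way
- jar0: short glass sample jar with white cap: 36 mm across, 40 mm high, about 50 g, a plain upright cylinder; origin in the middle of its underside, z up. It stands on the yellow pad on the table (z 0); 4 to 6 of these jars are present
- jar1: short glass sample jar with white cap: 36 mm across, 40 mm high, about 50 g, a plain upright cylinder; origin in the middle of its underside, z up. It stands on the yellow pad on the table (z 0); 4 to 6 of these jars are present
- jar2: short glass sample jar with white cap: 36 mm across, 40 mm high, about 50 g, a plain upright cylinder; origin in the middle of its underside, z up. It stands on the yellow pad on the table (z 0); 4 to 6 of these jars are present
- jar3: short glass sample jar with white cap: 36 mm across, 40 mm high, about 50 g, a plain upright cylinder; origin in the middle of its underside, z up. It stands on the yellow pad on the table (z 0); 4 to 6 of these jars are present
- jar4: short glass sample jar with white cap: 36 mm across, 40 mm high, about 50 g, a plain upright cylinder; origin in the middle of its underside, z up. It stands on the yellow pad on the table (z 0); 4 to 6 of these jars are present
- jar5: short glass sample jar with white cap: 36 mm across, 40 mm high, about 50 g, a plain upright cylinder; origin in the middle of its underside, z up. It stands on the yellow pad on the table (z 0); 4 to 6 of these jars are present
- switch (a joint): angle (rad) of the lamp's toggle lever: 0 off, leaning 0.5 rad to the box's -x side; 1.0 on, leaning 0.5 rad to its +x side. It stays where it is left; under 2 N at the tip move it
- switch_tip (a point): centre of the black ball (26 mm across) ending the toggle lever, about 75 mm above the table; the lever, 60 mm long, swings about a level pivot 22 mm above the table in the middle of the fixed white switch box (70 x 50 x 25 mm). Axes tilt with the lever: y is the pivot's; the level part of x always points the way that turns it on. The tip is 29 mm behind the pivot at 0, 29 mm beyond at 1.0
- stock_jar: tall glass stock jar, 52 mm across, 84 mm high, white cap; stays where it is; origin in the middle of its underside
- hub_a: white plastic spool hub, 60 mm across, 60 mm high; stays where it is; origin in the middle of its underside
- hub_b: white plastic spool hub, 60 mm across, 35 mm high; stays where it is; origin in the middle of its underside
- hub_lid: flat white plastic ring, 64 mm across, 8 mm high; stays where it is; origin in the middle of its underside
- cap_tray: shallow clear plastic tray, 90 x 120 x 30 mm; stays where it is; origin in the middle of its underside
- spatula: hand spatula 180 mm long lying on the table, along its x axis, origin near the middle of its length; stays where it is
Not all that is in view belongs to the job. Leave any turquoise look-alike of the part that bears switch alone. What is shaped like the jar2 but purple is not meant.

How it is judged:
On the way, in this order (a step that is already met when the one before it is completed fails the run):
1. the lamp is swung clear of the pocket block (more than 1.1 rad) (value of joint lamp above 1.1 rad), for 0.2 s.
2. all jars stand in pockets, the lamp still clear (z of each of jar0, jar1, jar2, jar3, jar4, jar5 in the frame of station below 0.024 m and x of jar0 in the frame of station between -0.075 and 0.075 m and y of jar0 in the frame of station between -0.1125 and 0.1125 m and angle between each of jar0, jar1, jar2, jar3, jar4, jar5's own z axis and vertical below 0.15 rad and x of jar1 in the frame of station between -0.075 and 0.075 m and y of jar1 in the frame of station between -0.1125 and 0.1125 m and x of jar2 in the frame of station between -0.075 and 0.075 m and y of jar2 in the frame of station between -0.1125 and 0.1125 m and x of jar3 in the frame of station between -0.075 and 0.075 m and y of jar3 in the frame of station between -0.1125 and 0.1125 m and x of jar4 in the frame of station between -0.075 and 0.075 m and y of jar4 in the frame of station between -0.1125 and 0.1125 m and x of jar5 in the frame of station between -0.075 and 0.075 m and y of jar5 in the frame of station between -0.1125 and 0.1125 m and value of joint lamp above 0.8 rad), for 0.2 s.
3. the lamp arm rests at the index mark (angle between the x axis of lamp_handle and the x axis of index, either way round below 0.08 rad and velocity of joint lamp between -0.05 and 0.05 rad/s), for 0.3 s.
4. the switch is on (value of joint switch above 0.85 rad), for 0.2 s.
At the end, for the whole second after the job is handed in: every jar present stands upright (within 0.15 rad) in a pocket of its own, at least 14 mm deep (its underside less than 24 mm above the table), at rest; the lamp arm is within 0.08 rad (about 4.5 degrees) of the index direction and at rest; the toggle is at more than 0.85 rad of 1.0 (all of step 3 and z of each of jar0, jar1, jar2, jar3, jar4, jar5 in the frame of station below 0.024 m and x of jar0 in the frame of station between -0.075 and 0.075 m and y of jar0 in the frame of station between -0.1125 and 0.1125 m and angle between each of jar0, jar1, jar2, jar3, jar4, jar5's own z axis and vertical below 0.15 rad and x of jar1 in the frame of station between -0.075 and 0.075 m and y of jar1 in the frame of station between -0.1125 and 0.1125 m and x of jar2 in the frame of station between -0.075 and 0.075 m and y of jar2 in the frame of station between -0.1125 and 0.1125 m and x of jar3 in the frame of station between -0.075 and 0.075 m and y of jar3 in the frame of station between -0.1125 and 0.1125 m and x of jar4 in the frame of station between -0.075 and 0.075 m and y of jar4 in the frame of station between -0.1125 and 0.1125 m and x of jar5 in the frame of station between -0.075 and 0.075 m and y of jar5 in the frame of station between -0.1125 and 0.1125 m and value of joint switch above 0.85 rad and linear speed of each of jar0, jar1, jar2, jar3, jar4, jar5 below 0.02 m/s); the robot touches nothing.
It fails at once if a bystander (stock jar, hub, flat ring, tray or spatula) is shifted by more than 50 mm (distance of any of stock_jar, hub_a, hub_b, hub_lid, cap_tray, spatula from where it was at the start of the episode above 0.05 m).
Of jar0, jar1, jar2, jar3, jar4, jar5 only 4 to 6 are there at a start; the rules pass over those that are not, and their reading is None.
At some moment in a run one of jar0, jar1, jar2, jar3, jar4, jar5 may be knocked a few centimetres aside while the robot is not near it.
It also fails if it takes over 210 s, if anything falls off the work surface, if the arm or the gripper's body presses on something with over 40 N, if the wrist force passes 120 N, or if a joint passes its speed limit or range.

## Working session

There is one attempt and no reset: what is moved stays moved. The work goes in short steps, Python scripts to look and compute and a shell command to move; the robot and the scene stay as the last step left them, time stands still between calls to the robot, and variables do not carry over. Pictures are saved under pics/ and viewed, and the job is handed in when it is done.

```bash
ls; mkdir -p pics; python3 - <<'E'
from plant import env
import cv2
print(env.observe(), env.pinch_z)
for n in ["scene","top","wrist"]:
    p=env.camera_params(n); print(n,p)
    cv2.imwrite(f"pics/{n}0.png",cv2.resize(env.grab_frame(n)[:,:,::-1],(800,600),interpolation=cv2.INTER_CUBIC))
E
```

```text
pics
{'time_s': 0.0, 'joint_positions': array([ 1.02201674e+00,  2.76585736e-01,  1.50616112e+00, -2.41527087e-06,
        1.36066410e+00, -1.21009333e-01]), 'qvel': array([-5.65325984e-06, -7.70319207e-04,  3.38319477e-04,  1.26834721e-03,
        1.38873581e-03, -1.10493722e-03]), 'tau': array([-7.46459391e-04, -4.16766357e+01, -2.45808363e+01,  1.27949500e-05,
        1.09733711e-02,  2.76108966e-05]), 'eef_pos': array([0.23843044, 0.52299657, 0.40383354]), 'eef_rot': array([ 0.69160157, -0.1502994 ,  0.1498784 , -0.69038672]), 'force': array([0.23320027, 0.37297524, 0.64651587]), 'wrist_torque': array([-0.01586251,  0.02106813, -0.0027828 ]), 'width': 0.08560556572751271} 0.1547
scene {'mtx': array([[390.27682973,   0.        , 281.20094447],
       [  0.        , 390.27682973, 208.48707994],
       [  0.        ,   0.        ,   1.        ]]), 'distortion': array([-0.02235363,  0.        ,  0.        ,  0.        ,  0.        ]), 'rvec': array([ 2.00008222,  1.21106127, -0.55417859]), 'tvec': array([-0.25035479, -0.16810429,  1.43025191])}
top {'mtx': array([[475.61800684,   0.        , 278.00752376],
       [  0.        , 475.61800684, 211.04829241],
       [  0.        ,   0.        ,   1.        ]]), 'distortion': array([-0.11077979,  0.        ,  0.        ,  0.        ,  0.        ]), 'rvec': array([ 2.15368093, -2.16972732,  0.16784634]), 'tvec': array([0.00244768, 0.50010526, 1.51057718])}
wrist {'mtx': array([[350.14123381,   0.        , 280.00128123],
       [  0.        , 350.14123381, 205.03067963],
       [  0.        ,   0.        ,   1.        ]]), 'distortion': array([-0.01774147,  0.        ,  0.        ,  0.        ,  0.        ]), 'rvec': array([-2.43923074, -1.56811437, -0.21606871]), 'tvec': array([-0.57408746, -0.03493282,  0.38012771])}
```

View pics/scene0.png

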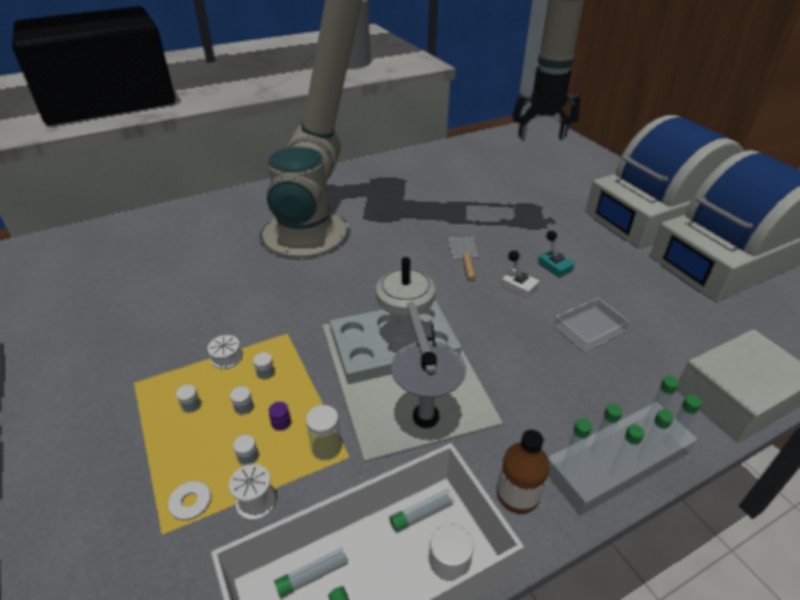

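View pics/top0.png

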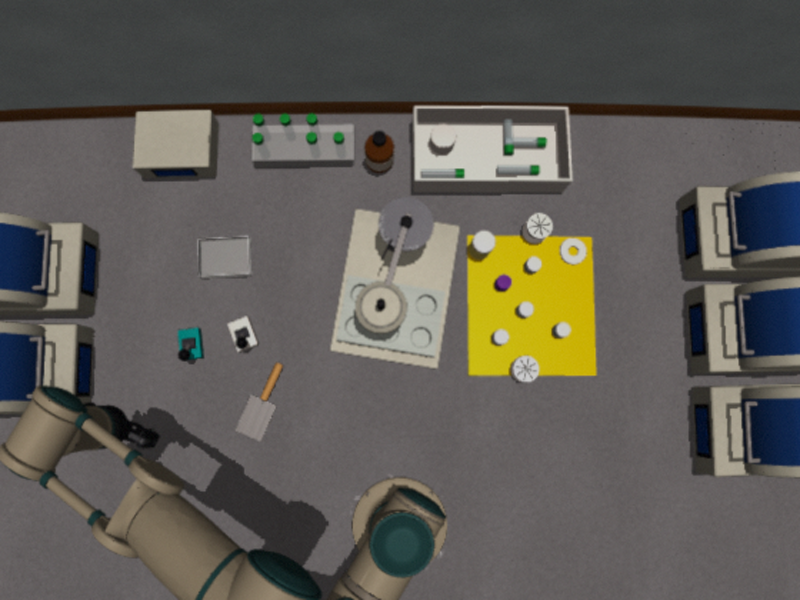

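View pics/wrist0.png

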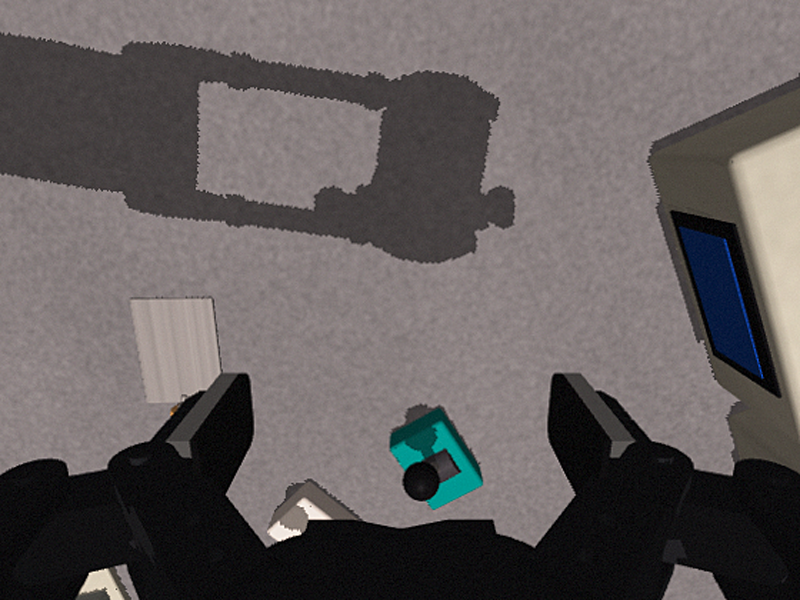

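```bash
cat > h.py <<'E'
from plant import env
import cv2, numpy as np, time
def shot(n,tag=None):
    p=env.camera_params(n); im=env.grab_frame(n)
    if tag: cv2.imwrite(f"pics/{tag}.png",cv2.resize(im[:,:,::-1],(800,600),interpolation=cv2.INTER_CUBIC))
    return im,p
def ray(p,uv):
    R=cv2.Rodrigues(p["rvec"])[0]
    q=cv2.undistortPoints(np.array(uv,float).reshape(-1,1,2),p["mtx"],p["distortion"]).reshape(-1,2)
    d=np.c_[q,np.ones(len(q))]@R
    return -R.T@p["tvec"].reshape(3), d
def onplane(p,uv,z):
    c,d=ray(p,uv); return c+d*((z-c[2])/d[:,2])[:,None]
def proj(p,X):
    return cv2.projectPoints(np.array(X,float).reshape(-1,1,3),p["rvec"],p["tvec"],p["mtx"],p["distortion"])[0].reshape(-1,2)
def blobs(mask,lo=5,hi=1e9):
    n,l,s,c=cv2.connectedComponentsWithStats(mask.astype(np.uint8))
    return [(c[i],s[i]) for i in range(1,n) if lo<=s[i,4]<=hi]
E
python3 - <<'E'
from h import *
im,p=shot("top")
hsv=cv2.cvtColor(im,cv2.COLOR_RGB2HSV)
c=im[140:280,220:430]
cv2.imwrite("pics/topcrop.png",cv2.resize(c[:,:,::-1],None,fx=3.8,fy=3.8,interpolation=cv2.INTER_CUBIC))
c=im[200:320,100:230]
cv2.imwrite("pics/topcrop2.png",cv2.resize(c[:,:,::-1],None,fx=5,fy=5,interpolation=cv2.INTER_CUBIC))
w=(hsv[:,:,1]<70)&(hsv[:,:,2]>140)
for c,s in blobs(w[150:280,325:420],15):
    c=c+[325,150]; print(c.round(1),s, onplane(p,[c],.04).round(4))
# purple
pu=(hsv[:,:,0]>125)&(hsv[:,:,0]<155)&(hsv[:,:,1]>100)
for c,s in blobs(pu,15): print('purple',c,onplane(p,[c],.04).round(3))
E
```

```text
[377.7 157.6] [ 44   0  18  17 230] [[ 0.6762 -0.3334  0.04  ]]
[338.4 168.5] [  6  11  15  16 191] [[ 0.6393 -0.2011  0.04  ]]
[400.5 175.4] [ 67  17  18  18 215] [[ 0.6159 -0.4079  0.04  ]]
[373.5 184.3] [44 30 10 10 76] [[ 0.5859 -0.3158  0.04  ]]
[368.  216.1] [39 62  9 10 75] [[ 0.481  -0.2939  0.04  ]]
[393.8 230.3] [65 76  9 10 73] [[ 0.4336 -0.3773  0.04  ]]
[350.4 235.4] [21 81 10 10 83] [[ 0.4186 -0.2345  0.04  ]]
[367.7 257.9] [ 34  99  18  19 256] [[ 0.3452 -0.2887  0.04  ]]
purple [351.75308642 197.58024691] [[ 0.542 -0.242  0.04 ]]
```

View pics/topcrop.png

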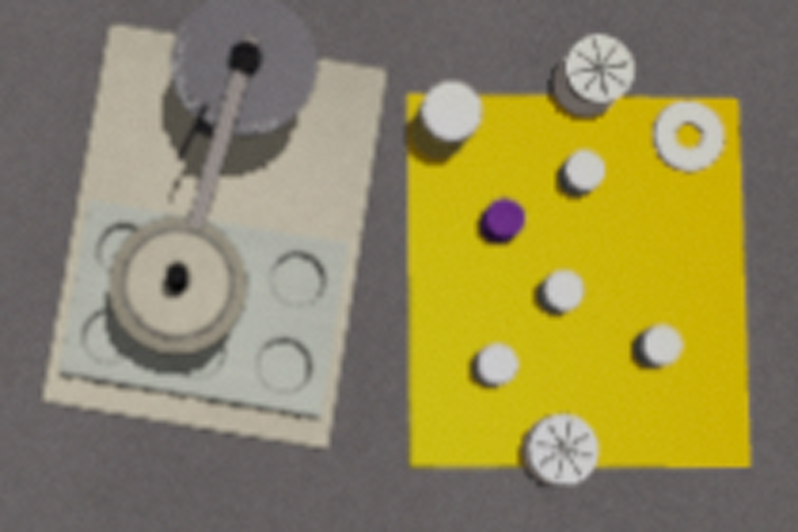

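View pics/topcrop2.png

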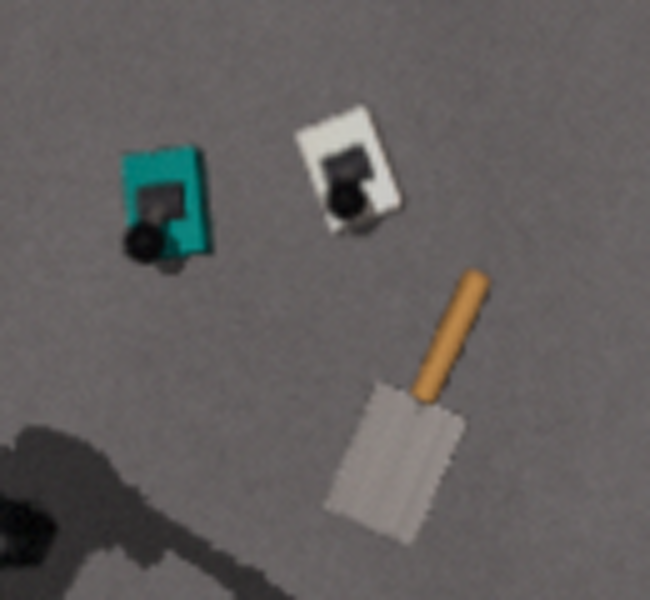

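```bash
python3 - <<'E'
from h import *
im,p=shot("top")
s=lambda L:np.array(L)/3.8+[220,140]-.4
P=onplane(p,s([(110,25),(385,68),(328,445),(45,402)]),.008)
print(P.round(4))
B=onplane(p,s([(85,203),(347,240),(320,415),(60,372)]),.038); print(B.round(4))
ex=(P[0]+P[1]-P[2]-P[3])[:2]; print('len',np.linalg.norm(ex)/2)
th=np.arctan2(ex[1],ex[0]); print('yaw',th)
R=np.array([[np.cos(th),-np.sin(th)],[np.sin(th),np.cos(th)]])
o1=P[:,:2].mean(0)-R@[.07,0]; print('o from plate',o1,'mean block',B[:,:2].mean(0))
post=o1+R@[.19,0]; print('post',post)
for z in(.205,): 
  h=onplane(p,s([(176,279)]),z)[0,:2]; print('handle',h, np.linalg.norm(h-post)); d=R.T@(h-post); print('lamp ang',np.arctan2(d[1],-d[0]))
print('post top?',onplane(p,s([(245,58)]),.16), )
print('idx',[(R.T@(onplane(p,s([(200,120)]),.139)[0,:2]-post)) for z in [1]])
h2=(im[230:250,155:185].max(2)<40)
S=onplane(p,np.array([(345,198)])/5+[100,200]-.4,.075);print('tip',S)
# box corners z .025
Bx=onplane(p,np.array([(298,130),(362,105),(402,205),(335,232)])/5+[100,200]-.4,.025);print(Bx.round(4),Bx.mean(0))
E
```

```text
[[ 0.7245  0.0955  0.008 ]
 [ 0.6846 -0.1479  0.008 ]
 [ 0.3525 -0.0917  0.008 ]
 [ 0.3912  0.1514  0.008 ]]
[[ 0.5594  0.1155  0.038 ]
 [ 0.5261 -0.1084  0.038 ]
 [ 0.3767 -0.0829  0.038 ]
 [ 0.4146  0.1365  0.038 ]]
len 0.33737275885528084
yaw -0.16692305502542149
o from plate [0.46918246 0.0134444 ] mean block [0.46919598 0.01515491]
post [ 0.65654159 -0.0181239 ]
handle [0.47148214 0.03732882] 0.19318903722655134
lamp ang 0.12421090370762669
post top? [[ 0.65485741 -0.01843532  0.16      ]]
idx [array([-0.052748  ,  0.02734928])]
tip [[0.40744536 0.34386336 0.075     ]]
[[0.4558 0.3861 0.025 ]
 [0.4719 0.3444 0.025 ]
 [0.4066 0.3171 0.025 ]
 [0.3892 0.3605 0.025 ]] [0.43086788 0.35199998 0.025     ]
```

```bash
python3 - <<'E'
from h import *
from scipy.spatial.transform import Rotation as Ro
o=env.observe(); R=Ro.from_quat(o['eef_rot']).as_matrix(); print(R.round(3),o['eef_pos'])
c,s=np.cos(-.167),np.sin(-.167);S=np.array([[c,-s],[s,c]]);O=np.array([.4692,.0140])
for x in(-.0375,.0375):
  for y in(-.075,0,.075): print(x,y,(O+S@[x,y]).round(4))
post=O+S@[.19,0]
for a in np.arange(.124,1.7,.2): print(round(a,2),(post+S@[-.19*np.cos(a),.19*np.sin(a)]).round(4))
E
```

```text
[[ 0.91  -0.     0.415]
 [-0.415 -0.001  0.91 ]
 [-0.    -1.    -0.001]] [0.23851013 0.52310194 0.4043056 ]
-0.0375 -0.075 [ 0.4198 -0.0537]
-0.0375 0 [0.4322 0.0202]
-0.0375 0.075 [0.4447 0.0942]
0.0375 -0.075 [ 0.4937 -0.0662]
0.0375 0 [0.5062 0.0078]
0.0375 0.075 [0.5186 0.0817]
0.12 [0.4745 0.0369]
0.32 [0.489 0.072]
0.52 [0.5101 0.1035]
0.72 [0.5371 0.1302]
0.92 [0.5689 0.151 ]
1.12 [0.6041 0.165 ]
1.32 [0.6414 0.1718]
1.52 [0.6793 0.171 ]
```

```bash
python3 -m handwheel '[[0,0,0,0,0,3,1],[0,0,0,2.9,-6,0,1],[0,0,0,2.9,-6,0,1],[0,0,0,2.9,-6,0,1],[0,0,0,2.9,-6,0,1],[0,0,0,2.9,-6,0,1],[0,0,0,2.9,-6,0,1],[0,0,0,2.9,-6,0,1],[0,0,0,2.9,-6,0,1],[0,0,0,0.3,-0.6,0,1],[0,0,0,0,0,0,1]]' 30
python3 - <<'E'
from h import *
print(env.observe()['eef_pos'])
im,p=shot("wrist","w1")
print(proj(p,[[.473,.037,.16],[.473,.037,.215]])*800/560)
E
```

```text
time_s: 1.62
eef_pos: [0.4591, 0.0668, 0.4345]
eef_rot: [-0.691, 0.151, -0.15, 0.691]
force: [0.1, 0.4, -0.8]
width: 0.0855
[0.45909576 0.06678649 0.43448872]
[[359.07605896 340.37632983]
 [348.72926945 388.31625062]]
```

View pics/w1.png

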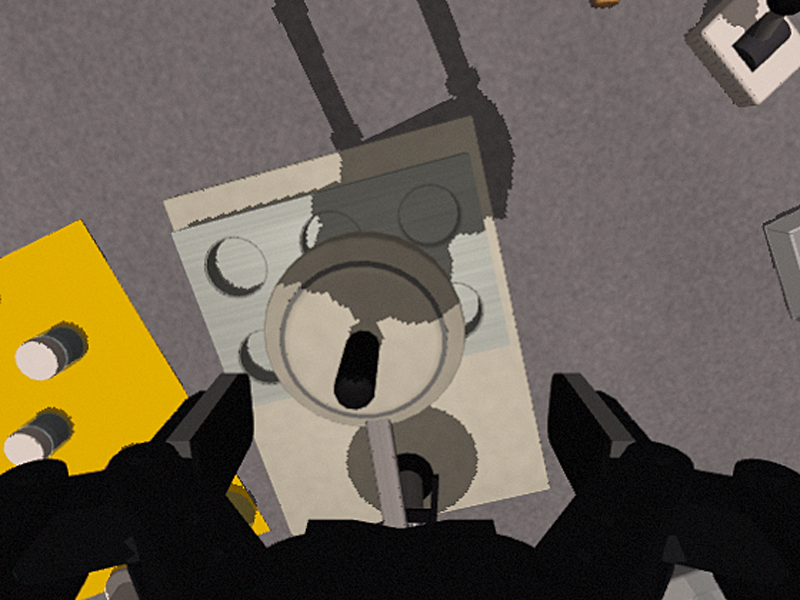

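```bash
python3 -m handwheel '[[0,0,0,1.45,-3,0,1],[0,0,0,0,0,0,1],[0,0,0,0,0,-3,1],[0,0,0,0,0,-3,1],[0,0,0,0,0,-2.2,1],[0,0,0,0,0,0,1]]' 30
python3 - <<'E'
from h import *
im,p=shot("wrist","w2")
E
```

```text
time_s: 2.42
eef_pos: [0.4723, 0.0388, 0.3514]
eef_rot: [-0.691, 0.151, -0.148, 0.691]
force: [-0.3, -0.5, 0.7]
width: 0.0854
```

View pics/w2.png

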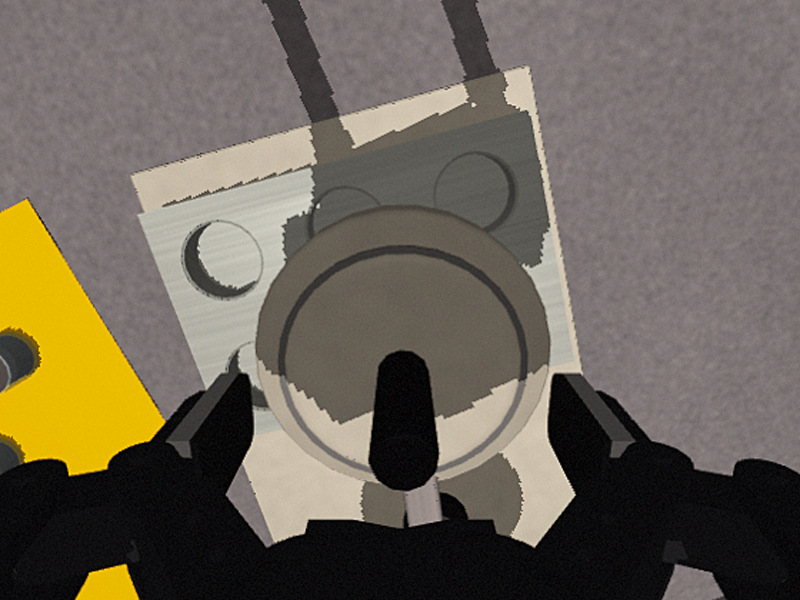

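```bash
python3 -m handwheel '[[0,0,0,0,0,0,-1],[0,0,0,0,0,0,-1],[0,0,0,0,0,0,-1],[0,0,0,0,0,0,-1],[0,0,0,0,0,0,-1],[0,0,0,0,0,0,-1]]' 40
```

```text
time_s: 3.22
eef_pos: [0.4738, 0.037, 0.3533]
eef_rot: [-0.691, 0.15, -0.151, 0.691]
force: [-0.5, 0.1, 5.3]
width: 0.0172
```

```bash
python3 -m handwheel '[[0,0,-5.7,0.65,1.8,0,-1],[0,0,-5.7,0.8,1.7,0,-1],[0,0,-5.7,0.97,1.62,0,-1],[0,0,-5.7,1.14,1.53,0,-1],[0,0,-5.7,1.28,1.4,0,-1],[0,0,-5.7,1.42,1.27,0,-1],[0,0,-5.7,1.53,1.12,0,-1],[0,0,-5.7,1.65,0.96,0,-1],[0,0,-5.7,1.72,0.78,0,-1],[0,0,-5.7,1.8,0.62,0,-1],[0,0,-5.7,1.85,0.43,0,-1],[0,0,-5.7,1.88,0.25,0,-1],[0,0,-5.7,1.9,0.06,0,-1],[0,0,0,0,0,0,-1]]' 40
```

```text
time_s: 4.97
eef_pos: [0.6611, 0.1737, 0.3533]
eef_rot: [-0.459, 0.537, -0.536, 0.462]
force: [1.2, 5.3, 5.2]
width: 0.017
```

```bash
python3 -m handwheel '[[0,0,0,0,0,0,1],[0,0,0,0,0,0,1],[0,0,0,0,0,0,1],[0,0,0,0,0,0,1],[0,0,0,0,0,2,1],[0,0,0,0,0,3,1],[0,0,0,0,0,3,1],[0,0,0,-3,0,1,1],[0,0,0,-4,-4,0,1],[0,0,0,-4,-4,0,1],[0,0,0,-2,-4,0,1],[0,0,0,0,0,0,1]]' 40
python3 - <<'E'
from h import *
im,p=shot("wrist","w3")
im,p=shot("top")
c=im[130:290,210:440]
cv2.imwrite("pics/t3.png",cv2.resize(c[:,:,::-1],None,fx=3.4,fy=3.4,interpolation=cv2.INTER_CUBIC))
E
```

```text
time_s: 6.48
eef_pos: [0.5279, 0.0505, 0.4434]
eef_rot: [0.46, -0.537, 0.537, -0.46]
force: [0.3, -0.2, -0.0]
width: 0.0857
```

View pics/w3.png

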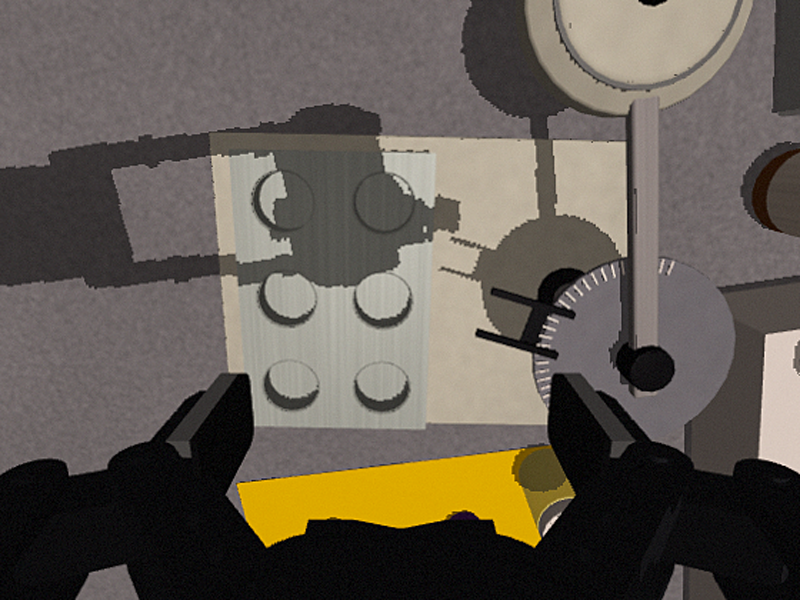

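View pics/t3.png

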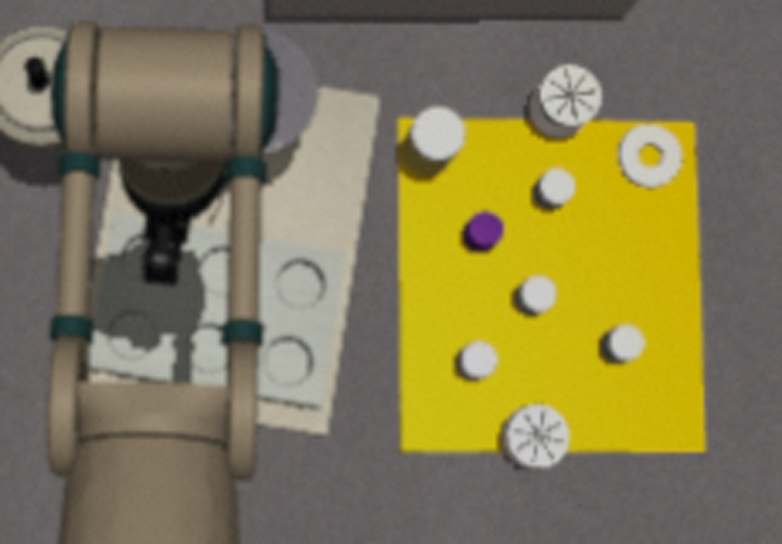

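```bash
python3 - <<'E'
from h import *
p=env.camera_params("wrist")
print(env.observe()['eef_pos'])
f=lambda L:(np.array(L,float)+.5)*.7-.5
b=onplane(p,f([(492,290),(574,317),(477,332),(557,355)]),.145)[:,:2]
print(b.round(4)); d1=b[0]-b[1];d2=b[2]-b[3]
d=d1+d2;d/=np.linalg.norm(d)
c,s=np.cos(-.167),np.sin(-.167);S=np.array([[c,-s],[s,c]]);O=np.array([.4692,.0140])
loc=S.T@d; print('idx angle',np.arctan2(loc[1],-loc[0]),[np.arctan2(*(S.T@q*[1,-1])[::-1]) for q in(d1,d2)])
post=O+S@[.19,0]; print('post',post,'mid of bars from post', b.mean(0)-post, np.linalg.norm(b.mean(0)-post))
m=S.T@(b.mean(0)-post); print('angle by post',np.arctan2(m[1],-m[0]))
P=onplane(p,f([(285,201),(384,202),(288,299),(383,299),(292,386),(383,387)]),.038)[:,:2]
print(P.round(4),P.mean(0)); print(((P-O)@S).round(4))
print('target handle',post+.19*d)
print('dial top',onplane(p,f([(652,368)]),.165))
a=onplane(p,f([(645,98),(645,395)]),.15)[:,:2]; q=S.T@(a[0]-a[1]); print('lamp',np.arctan2(q[1],-q[0]))
E
```

```text
[0.5295544  0.05225602 0.44316534]
[[ 0.5791  0.0399]
 [ 0.6236  0.017 ]
 [ 0.5681  0.0164]
 [ 0.6125 -0.0048]]
idx angle 0.2938586414945572 [np.float64(-2.83286651542718), np.float64(-2.862855538968408)]
post [ 0.6565567  -0.01758272] mid of bars from post [-0.06072146  0.03468588] 0.06993000588316596
angle by post 0.3519958807927483
[[ 0.4501  0.099 ]
 [ 0.5226  0.0871]
 [ 0.4363  0.0244]
 [ 0.5099  0.0131]
 [ 0.4237 -0.0493]
 [ 0.4977 -0.0615]] [0.47339575 0.0188136 ]
[[-0.0329  0.0807]
 [ 0.0405  0.081 ]
 [-0.0341  0.0048]
 [ 0.0402  0.0059]
 [-0.0344 -0.07  ]
 [ 0.0407 -0.0698]]
target handle [0.48637921 0.06691357]
dial top [[ 0.65770666 -0.01099802  0.165     ]]
lamp 1.423768722036981
```

```bash
python3 -m handwheel '[[0,0,0,-0.5,-5.8,0,1],[0,0,0,-0.5,-5.8,0,1],[0,0,0,-0.5,-5.8,0,1],[0,0,0,-0.5,-5.8,0,1],[0,0,0,-0.5,-5.8,0,1],[0,0,0,-0.5,-5.8,0,1],[0,0,0,-0.5,-5.8,0,1],[0,0,0,0,-2,0,0.6],[0,0,0,0,0,0,0.6],[0,0,0,0,0,0,0.6]]' 40
python3 - <<'E'
from h import *
print(env.observe()['eef_pos'])
im,p=shot("wrist","w4")
print(env.observe()['eef_pos'],env.observe()['width'])
hsv=cv2.cvtColor(im,cv2.COLOR_RGB2HSV)
w=(hsv[:,:,1]<60)&(hsv[:,:,2]>140)
for c,s in blobs(w,80): print(c.round(1),s,(c/.7).round(),onplane(p,[c],.04).round(4))
E
```

```text
time_s: 7.82
eef_pos: [0.4952, -0.3719, 0.4426]
eef_rot: [-0.461, 0.536, -0.535, 0.462]
force: [0.6, -0.0, 0.1]
width: 0.0687
[ 0.49524309 -0.37192109  0.44257437]
[ 0.49517199 -0.37171885  0.44283054] 0.0680966213759747
[190.9  36.4] [180  29  21  18 147] [273.  52.] [[ 0.4285 -0.2247  0.04  ]]
[178.1  57.7] [168  48  24  18 183] [254.  82.] [[ 0.4118 -0.2419  0.04  ]]
[454.2 104.1] [ 424   73   61   63 2484] [649. 149.] [[ 0.6825 -0.3272  0.04  ]]
[135.3 103.3] [106  87  51  43 942] [193. 148.] [[ 0.3584 -0.2778  0.04  ]]
[361.  105.9] [345  89  33  34 840] [516. 151.] [[ 0.5872 -0.315   0.04  ]]
[118.7 132.3] [101 114  42  31 471] [170. 189.] [[ 0.3336 -0.3037  0.04  ]]
[393.4 189. ] [ 367  164   53   51 1754] [562. 270.] [[ 0.6147 -0.4077  0.04  ]]
```

View pics/w4.png

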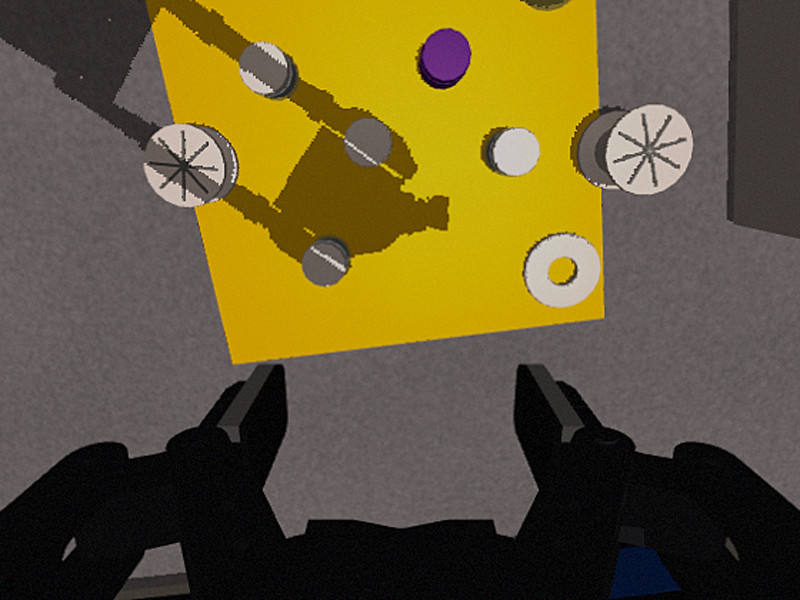

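```bash
python3 - <<'E'
from h import *
p=env.camera_params("wrist")
print(onplane(p,(np.array([(264,68),(368,142),(325.5,261),(517,152)])+.5)*.7-.5,.04).round(4))
E
```

```text
[[ 0.4202 -0.2336  0.04  ]
 [ 0.4831 -0.2928  0.04  ]
 [ 0.4368 -0.3737  0.04  ]
 [ 0.588  -0.3154  0.04  ]]
```

```bash
python3 -m handwheel '[[0,0,0,-5.9,-0.3,0,0.6],[0,0,0,0,0,-5,0.6],[0,0,0,0,0,-5,0.6],[0,0,0,0,0,-5,0.6],[0,0,0,0,0,-4,0.6],[0,0,0,0,0,0,0.6],[0,0,0,0,0,0,0.6]]' 30
python3 - <<'E'
from h import *
im,p=shot("wrist","w5")
E
```

```text
time_s: 8.75
eef_pos: [0.4365, -0.3764, 0.2545]
eef_rot: [0.461, -0.535, 0.537, -0.461]
force: [1.3, -0.0, 0.5]
width: 0.0687
```

View pics/w5.png

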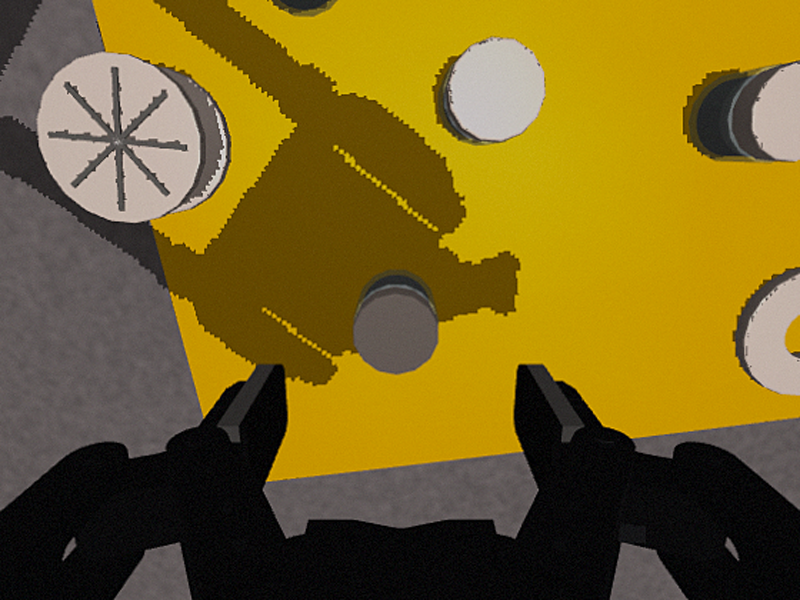

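```bash
cat > cap.py <<'E'
from h import *
import sys
p=env.camera_params("wrist");o=env.observe()
uv=(np.array([float(a) for a in sys.argv[1:3]])+.5)*.7-.5
z=float(sys.argv[3]) if len(sys.argv)>3 else .04
q=onplane(p,[uv],z)[0]; print('pt',q.round(4),'delta cm',((q-o['eef_pos'])*100).round(2),'tcp',o['eef_pos'].round(4))
E
python3 cap.py 396 330
```

```text
pt [ 0.4352 -0.3752  0.04  ] delta cm [ -0.14   0.15 -21.5 ] tcp [ 0.4366 -0.3767  0.255 ]
```

```bash
python3 -m handwheel '[[0,0,0,-0.1,0.15,-3,0.6],[0,0,0,0,0,-3,0.6],[0,0,0,0,0,0,0.6],[0,0,0,0,0,0,-1],[0,0,0,0,0,0,-1],[0,0,0,0,0,0,-1],[0,0,0,0,0,0,-1],[0,0,0,0,0,0,-1]]' 30
python3 - <<'E'
from h import *
im,p=shot("wrist","w6")
im,p=shot("scene","s6")
E
```

```text
time_s: 9.8
eef_pos: [0.4352, -0.3758, 0.1949]
eef_rot: [0.461, -0.535, 0.538, -0.461]
force: [-0.4, 0.5, 6.2]
width: 0.0349
```

View pics/w6.png

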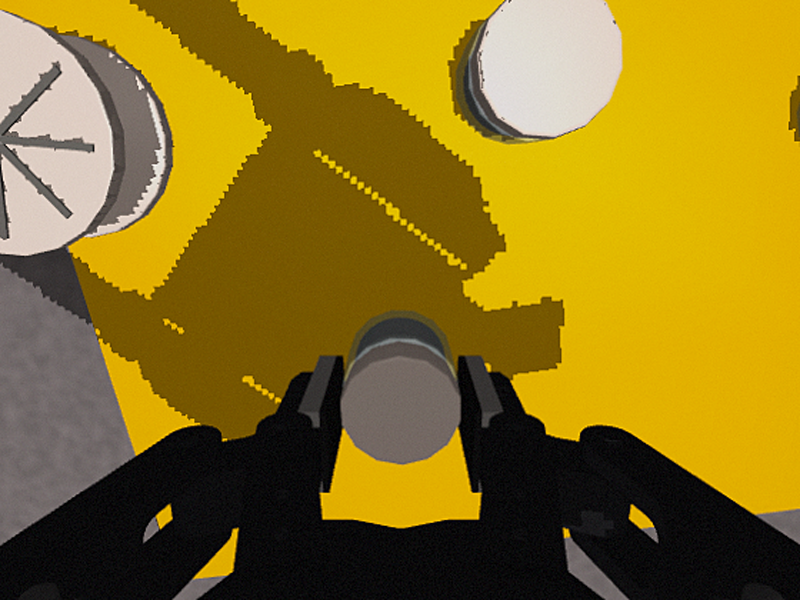

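View pics/s6.png

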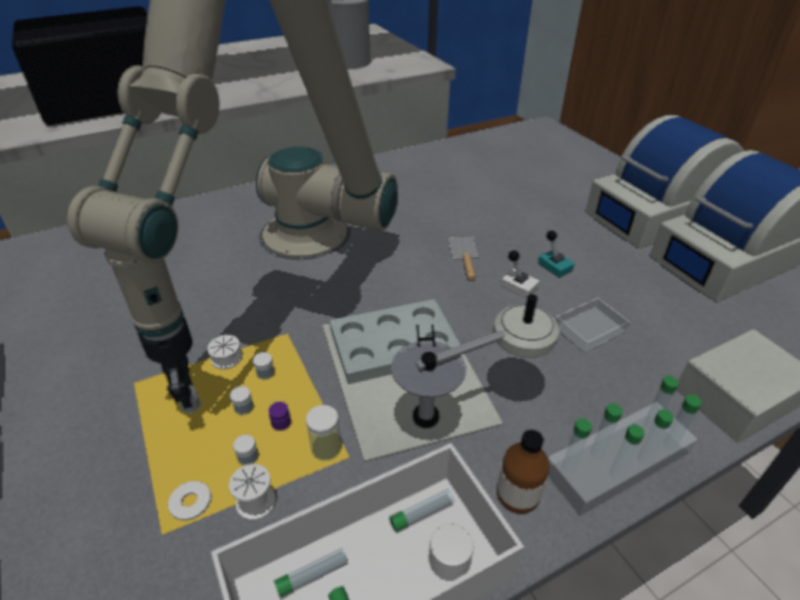

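```bash
python3 cap.py 402 402; python3 -m handwheel '[[0,0,0,0,0,4,-1],[0,0,0,0,0,4,-1],[0,0,0,0,2,4,-1],[0,0,0,0,5.5,0,-1],[0,0,0,0,5.5,0,-1],[0,0,0,0,5.5,0,-1],[0,0,0,0,5.5,0,-1],[0,0,0,0,5.5,0,-1],[0,0,0,0,5.5,0,-1],[0,0,0,0,4.5,0,-1],[0,0,0,0,0,0,-1],[0,0,0,0,0,0,-1]]' 30
python3 - <<'E'
from h import *
im,p=shot("wrist","w7")
E
```

```text
pt [ 0.4359 -0.3736  0.04  ] delta cm [  0.07   0.21 -15.49] tcp [ 0.4352 -0.3758  0.1949]
time_s: 11.4
eef_pos: [0.4346, 0.0198, 0.3132]
eef_rot: [0.461, -0.535, 0.536, -0.461]
force: [0.1, 0.2, -1.0]
width: 0.035
```

View pics/w7.png

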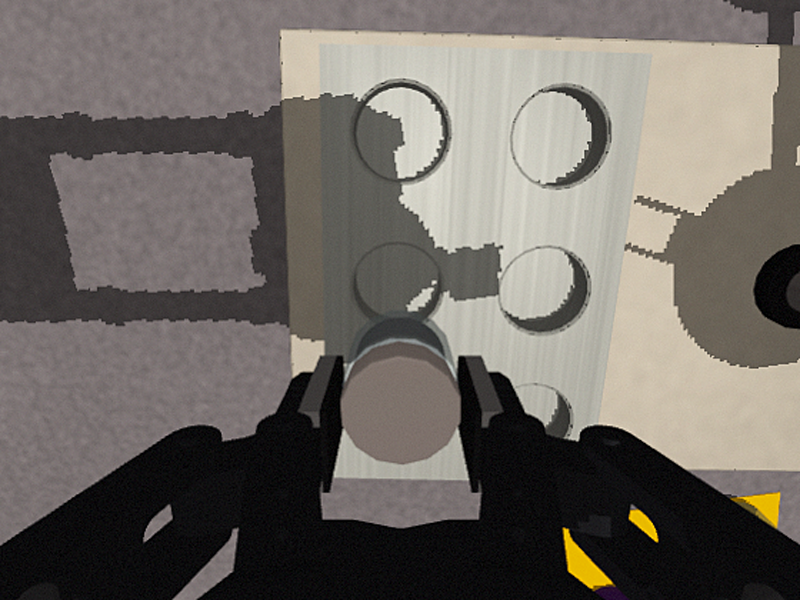

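```bash
for a in "398.5 283.5" "544.5 290" "402 131" "560.5 136"; do python3 cap.py $a .038; done
```

```text
pt [0.4342 0.0241 0.038 ] delta cm [ -0.05   0.48 -27.51] tcp [0.4347 0.0193 0.3131]
pt [0.5073 0.0095 0.038 ] delta cm [  7.26  -0.98 -27.51] tcp [0.4347 0.0193 0.3131]
pt [0.447  0.0967 0.038 ] delta cm [  1.23   7.74 -27.51] tcp [0.4347 0.0193 0.3131]
pt [0.5203 0.0835 0.038 ] delta cm [  8.56   6.42 -27.51] tcp [0.4347 0.0193 0.3131]
```

```bash
python3 -m handwheel '[[0,0,0,-0.1,0.3,0,-1],[0,0,0,0,0,-4,-1],[0,0,0,0,0,-3,-1],[0,0,0,0,0,-1,-1],[0,0,0,0,0,-0.8,-1],[0,0,0,0,0,-0.6,-1],[0,0,0,0,0,0,-1]]' 30
```

```text
time_s: 12.32
eef_pos: [0.4337, 0.0228, 0.2189]
eef_rot: [0.461, -0.536, 0.536, -0.461]
force: [-0.2, -0.2, -0.5]
width: 0.0348
```

```bash
python3 -m handwheel '[[0,0,0,0,0,-0.4,-1],[0,0,0,0,0,0,-1],[0,0,0,0,0,0,0.4],[0,0,0,0,0,0,0.4],[0,0,0,0,0,0,0.4],[0,0,0,0,0,3,0.4],[0,0,0,0,0,4,0.5],[0,0,0,0,0,4,0.6],[0,0,0,0.7,-5.5,4,0.6],[0,0,0,0.7,-5.5,4,0.6],[0,0,0,0,0,0,0.6],[0,0,0,0,0,0,0.6]]' 30
python3 - <<'E'
from h import *
im,p=shot("wrist","w8")
E
```

```text
time_s: 13.82
eef_pos: [0.4458, -0.0774, 0.3973]
eef_rot: [-0.461, 0.537, -0.536, 0.461]
force: [0.4, 1.0, 0.3]
width: 0.0683
```

View pics/w8.png

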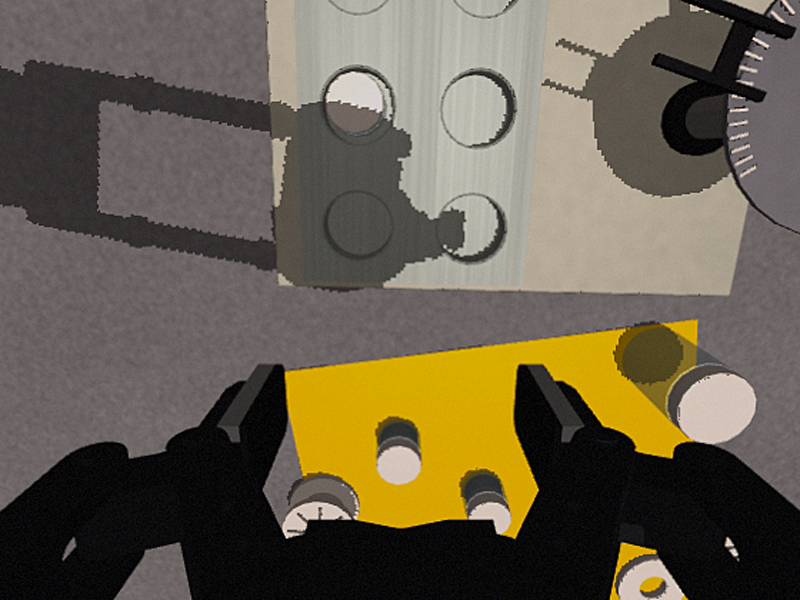

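```bash
python3 cap.py 399.5 465; python3 cap.py 489 518;python3 -m handwheel '[[0,0,0,-0.7,-5,0,0.6],[0,0,0,-0.6,-5,0,0.6],[0,0,0,-0.6,-5,-3,0.6],[0,0,0,-0.6,0,-5,0.6],[0,0,0,0,-0.4,-6,0.6],[0,0,0,0,0,0,0.6],[0,0,0,0,0,0,0.6]]' 30
python3 - <<'E'
from h import *
im,p=shot("wrist","w9")
E
```

```text
pt [ 0.4199 -0.2327  0.04  ] delta cm [ -2.57 -15.58 -35.68] tcp [ 0.4456 -0.0769  0.3968]
pt [ 0.4819 -0.2906  0.04  ] delta cm [  3.63 -21.37 -35.68] tcp [ 0.4456 -0.0769  0.3968]
time_s: 14.75
eef_pos: [0.4221, -0.2312, 0.2588]
eef_rot: [0.461, -0.535, 0.536, -0.462]
force: [0.2, 0.7, 0.4]
width: 0.0683
```

View pics/w9.png

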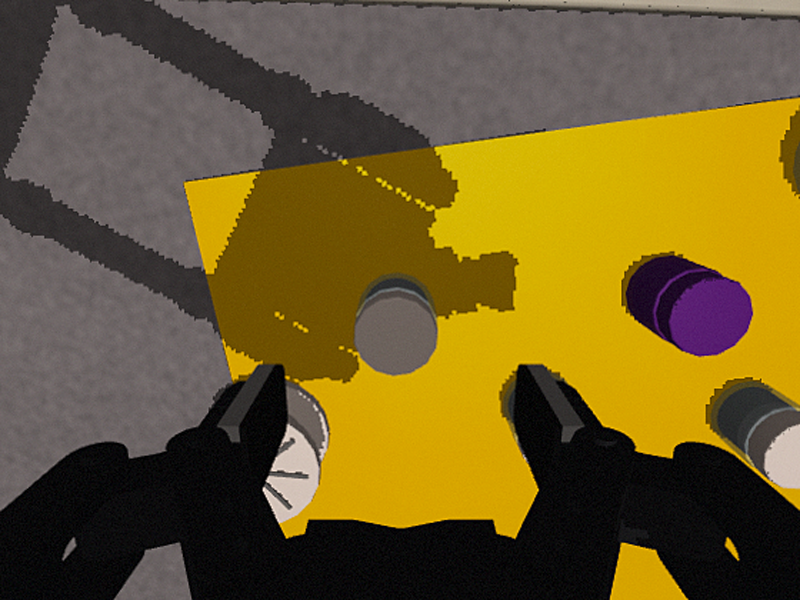

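```bash
python3 cap.py 395.5 331.5; python3 -m handwheel '[[0,0,0,-0.2,0,-3,0.6],[0,0,0,0,0,-3.4,0.6],[0,0,0,0,0,0,0.6],[0,0,0,0,0,0,-1],[0,0,0,0,0,0,-1],[0,0,0,0,0,0,-1],[0,0,0,0,0,0,-1],[0,0,0,0,0,0,-1]]' 30
python3 - <<'E'
from h import *
im,p=shot("wrist","w10")
E
```

```text
pt [ 0.4205 -0.2321  0.04  ] delta cm [ -0.19  -0.06 -21.97] tcp [ 0.4225 -0.2315  0.2597]
time_s: 15.8
eef_pos: [0.4202, -0.2322, 0.1959]
eef_rot: [0.461, -0.535, 0.538, -0.461]
force: [0.5, 0.5, 6.3]
width: 0.0345
```

View pics/w10.png

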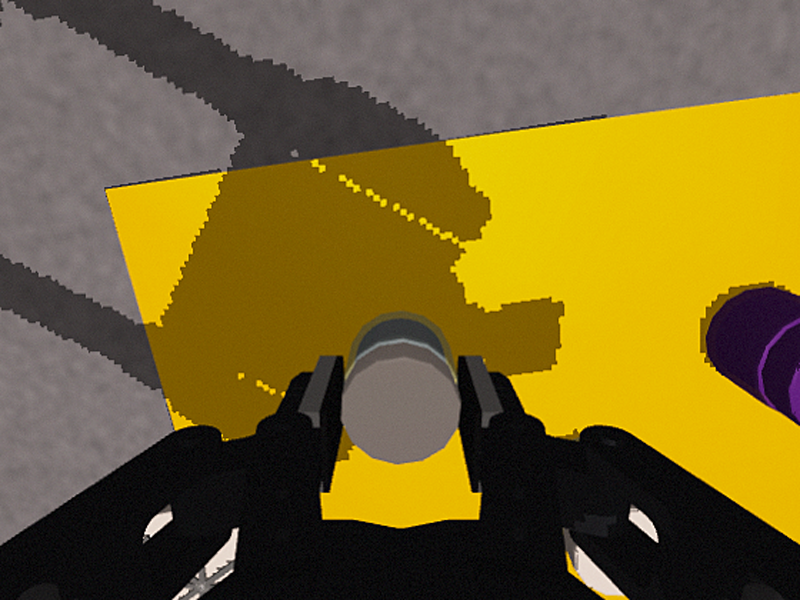

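```bash
python3 -m handwheel '[[0,0,0,0,0,4,-1],[0,0,0,0,0,4,-1],[0,0,0,0,4,2,-1],[0,0,0,0,5,0,-1],[0,0,0,0,5,0,-1],[0,0,0,0.1,4.1,0,-1],[0,0,0,0,0,0,-1],[0,0,0,0,0,0,-1]]' 30
```

```text
time_s: 16.85
eef_pos: [0.4206, -0.0509, 0.2947]
eef_rot: [0.461, -0.535, 0.537, -0.462]
force: [0.4, 0.0, -0.0]
width: 0.0348
```

```bash
python3 -m handwheel '[[0,0,0,0.1,0,-3,-1],[0,0,0,0,0,-2,-1],[0,0,0,0,0,-1,-1],[0,0,0,0,0,-0.8,-1],[0,0,0,0,0,-0.7,-1],[0,0,0,0,0,0,-1]]' 30
```

```text
time_s: 17.6
eef_pos: [0.4213, -0.0507, 0.2187]
eef_rot: [-0.461, 0.536, -0.536, 0.461]
force: [0.5, -0.9, -0.2]
width: 0.0348
```

```bash
python3 -m handwheel '[[0,0,0,0,0,-0.4,-1],[0,0,0,0,0,0,-1],[0,0,0,0,0,0,0.4],[0,0,0,0,0,0,0.4],[0,0,0,0,0,0,0.4],[0,0,0,0,0,3,0.4],[0,0,0,0,0,4,0.5],[0,0,0,0.6,-2,3,0.6],[0,0,0,1.4,-5.5,0,0.6],[0,0,0,1.4,-5.5,0,0.6],[0,0,0,1.4,-5.5,0,0.6],[0,0,0,1.3,-5.5,-2,0.6],[0,0,0,0,0,-3.5,0.6],[0,0,0,0,0,0,0.6],[0,0,0,0,0,0,0.6]]' 30
python3 - <<'E'
from h import *
im,p=shot("wrist","w11")
E
```

```text
time_s: 19.48
eef_pos: [0.4825, -0.2903, 0.2606]
eef_rot: [0.461, -0.536, 0.536, -0.461]
force: [-0.4, 0.6, -0.4]
width: 0.0682
```

View pics/w11.png

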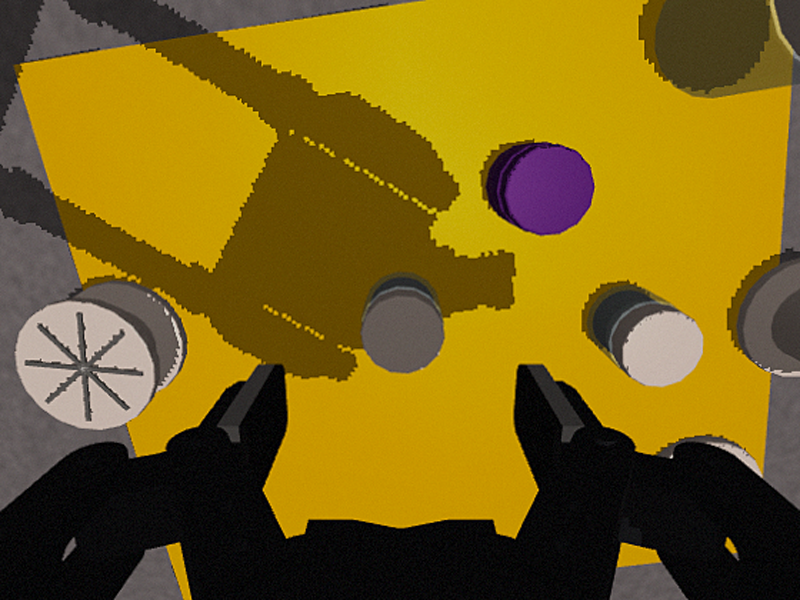

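```bash
python3 cap.py 402.5 330; python3 -m handwheel '[[0,0,0,0,0,-3,0.6],[0,0,0,0,0,-3.5,0.6],[0,0,0,0,0,0,0.6],[0,0,0,0,0,0,-1],[0,0,0,0,0,0,-1],[0,0,0,0,0,0,-1],[0,0,0,0,0,0,-1],[0,0,0,0,0,0,-1]]' 30
python3 - <<'E'
from h import *
im,p=shot("wrist","w12")
E
```

```text
pt [ 0.4833 -0.291   0.04  ] delta cm [  0.06  -0.08 -22.12] tcp [ 0.4827 -0.2903  0.2612]
time_s: 20.52
eef_pos: [0.4831, -0.2911, 0.197]
eef_rot: [0.461, -0.535, 0.538, -0.461]
force: [0.9, 0.5, 5.7]
width: 0.0349
```

View pics/w12.png

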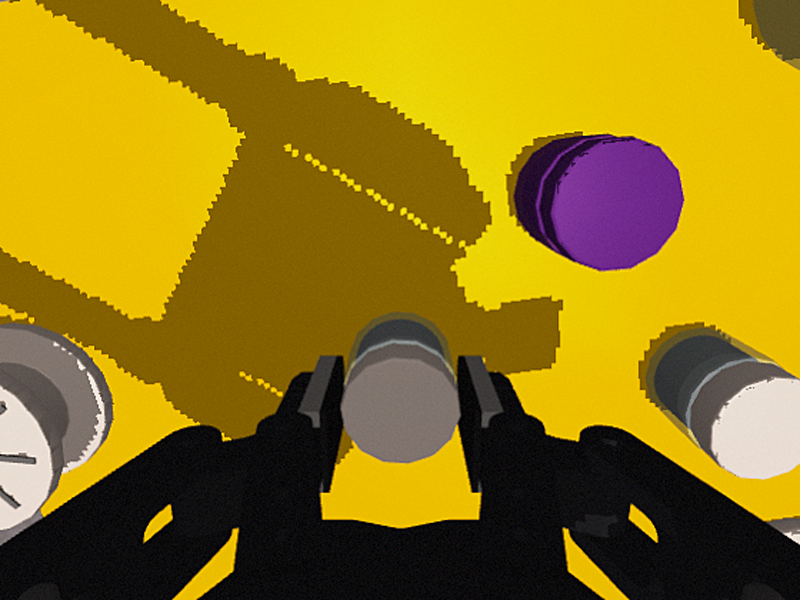

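```bash
python3 -m handwheel '[[0,0,0,0,0,4,-1],[0,0,0,0,0,4,-1],[0,0,0,0,2,3,-1],[0,0,0,0.3,5,0,-1],[0,0,0,0.3,5,0,-1],[0,0,0,0.3,5,0,-1],[0,0,0,0.3,5,0,-1],[0,0,0,0,0.8,0,-1],[0,0,0,0,0,0,-1],[0,0,0,0,0,0,-1]]' 30
```

```text
time_s: 21.82
eef_pos: [0.4945, -0.0637, 0.3051]
eef_rot: [0.461, -0.536, 0.537, -0.461]
force: [-0.3, -0.5, -0.4]
width: 0.0346
```

```bash
python3 -m handwheel '[[0,0,0,0.1,0,-3,-1],[0,0,0,0,0,-3,-1],[0,0,0,0,0,-1,-1],[0,0,0,0,0,-0.8,-1],[0,0,0,0,0,-0.6,-1],[0,0,0,0,0,0,-1]]' 30
```

```text
time_s: 22.58
eef_pos: [0.4955, -0.0628, 0.221]
eef_rot: [0.461, -0.536, 0.536, -0.461]
force: [0.3, 0.0, -0.5]
width: 0.0346
```

```bash
python3 -m handwheel '[[0,0,0,0,0,-0.5,-1],[0,0,0,0,0,0,-1],[0,0,0,0,0,0,0.4],[0,0,0,0,0,0,0.4],[0,0,0,0,0,0,0.4],[0,0,0,0,0,3,0.4],[0,0,0,0,0,4,0.5],[0,0,0,0.6,-2,3,0.6],[0,0,0,2,-5.2,1,0.6],[0,0,10,2,-5.2,0,0.6],[0,0,10,2,-5.2,0,0.6],[0,0,10,2,-5.2,-2,0.6],[0,0,0,0.6,-2.3,-3.5,0.6],[0,0,0,0,0,0,0.6],[0,0,0,0,0,0,0.6]]' 30
python3 - <<'E'
from h import *
im,p=shot("wrist","w13")
E
```

```text
time_s: 24.45
eef_pos: [0.5873, -0.313, 0.2713]
eef_rot: [-0.584, 0.399, -0.398, 0.584]
force: [0.1, 0.8, 0.3]
width: 0.0683
```

View pics/w13.png

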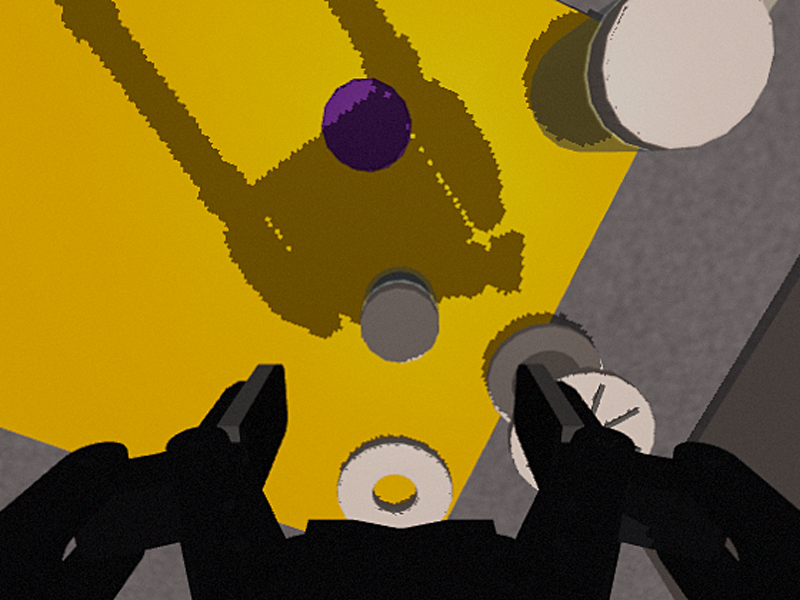

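```bash
python3 cap.py 400 322; python3 cap.py 582 435 .06
```

```text
pt [ 0.5875 -0.3135  0.04  ] delta cm [ -0.    -0.07 -23.21] tcp [ 0.5875 -0.3128  0.2721]
pt [ 0.6731 -0.3257  0.06  ] delta cm [  8.57  -1.29 -21.21] tcp [ 0.5875 -0.3128  0.2721]
```

```bash
python3 -m handwheel '[[0,0,0,0,0,-3.5,0.5],[0,0,0,0,0,-4.1,0.5],[0,0,0,0,0,0,0.5],[0,0,0,0,0,0,-1],[0,0,0,0,0,0,-1],[0,0,0,0,0,0,-1],[0,0,0,0,0,0,-1],[0,0,0,0,0,0,-1]]' 30
python3 - <<'E'
from h import *
im,p=shot("wrist","w14")
E
```

```text
time_s: 25.5
eef_pos: [0.5883, -0.314, 0.1978]
eef_rot: [-0.584, 0.397, -0.4, 0.584]
force: [0.3, 0.7, 7.3]
width: 0.0349
```

View pics/w14.png

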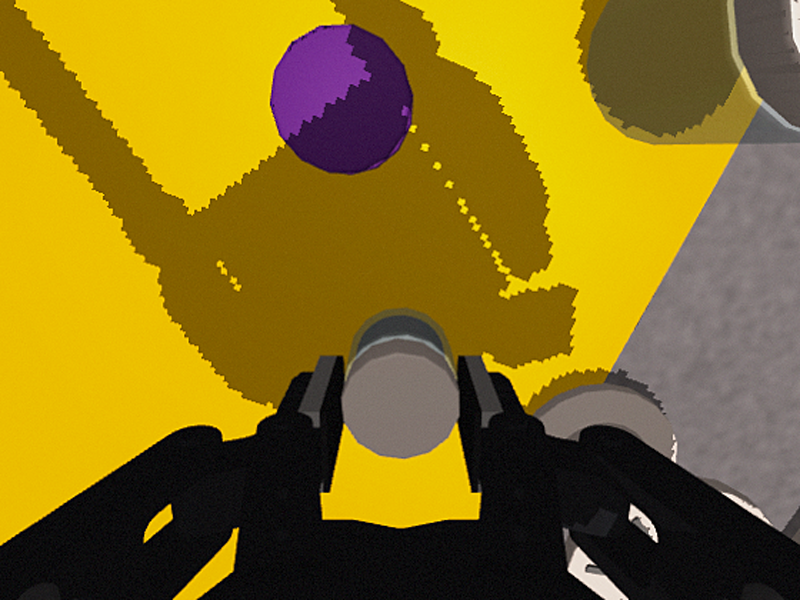

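```bash
python3 -m handwheel '[[0,0,0,0,0,4,-1],[0,0,0,0,0,4,-1],[0,0,0,-1,2,4,-1],[0,0,-10,-1.8,5,0,-1],[0,0,-10,-1.8,5,0,-1],[0,0,-10,-1.8,5,0,-1],[0,0,0,-1.8,5,0,-1],[0,0,0,-1.8,5,0,-1],[0,0,0,-1.8,5,0,-1],[0,0,0,-1.6,5,0,-1],[0,0,0,-0.8,4.1,0,-1],[0,0,0,0,0,0,-1],[0,0,0,0,0,0,-1]]' 30
python3 - <<'E'
from h import *
im,p=shot("wrist","w15")
E
```

```text
time_s: 27.18
eef_pos: [0.4455, 0.0972, 0.3155]
eef_rot: [0.461, -0.535, 0.536, -0.462]
force: [0.0, 0.1, -0.0]
width: 0.0346
```

View pics/w15.png

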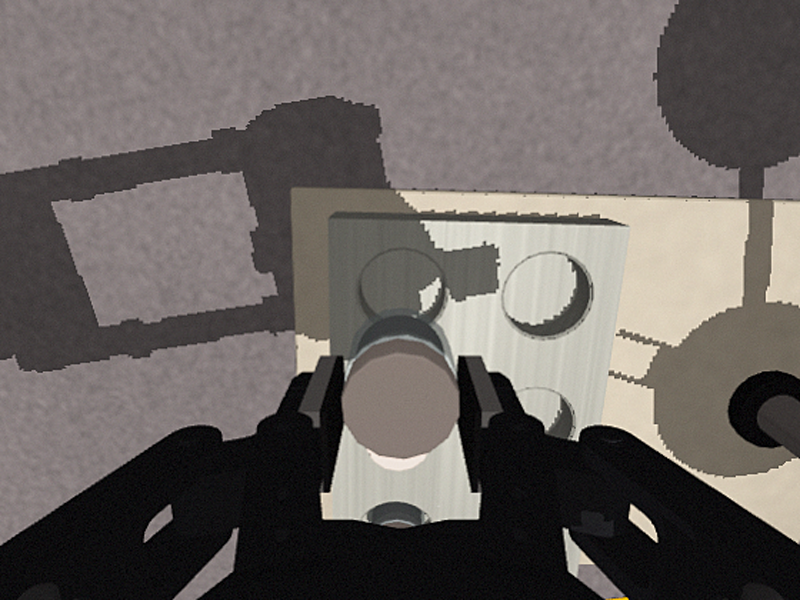

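```bash
python3 -m handwheel '[[0,0,0,0,0,-4,-1],[0,0,0,0.05,0,-3,-1],[0,0,0,0,0,-1,-1],[0,0,0,0,0,-0.8,-1],[0,0,0,0,0,-0.6,-1],[0,0,0,0,0,0,-1]]' 30
```

```text
time_s: 27.98
eef_pos: [0.446, 0.0973, 0.2211]
eef_rot: [0.461, -0.536, 0.536, -0.461]
force: [-1.0, -0.5, -0.7]
width: 0.0347
```

```bash
python3 -m handwheel '[[0,0,0,0,0,-0.4,-1],[0,0,0,0,0,0,-1],[0,0,0,0,0,0,0.4],[0,0,0,0,0,0,0.4],[0,0,0,0,0,0,0.4],[0,0,0,0,0,3,0.4],[0,0,0,0,0,4,0.5],[0,0,0,0,0,5,0.6],[0,0,0,0,0,5,1],[0,0,0,0,-4,5,1],[0,0,0,4,0,0,1],[0,0,0,4,0,0,1],[0,0,0,0,0,0,1],[0,0,0,0,0,0,1]]' 30
python3 - <<'E'
from h import *
im,p=shot("wrist","w16")
im,p=shot("scene","s16")
E
```

```text
time_s: 29.72
eef_pos: [0.5253, 0.0583, 0.4351]
eef_rot: [-0.462, 0.537, -0.536, 0.461]
force: [-0.5, -0.3, 0.3]
width: 0.0853
```

View pics/w16.png

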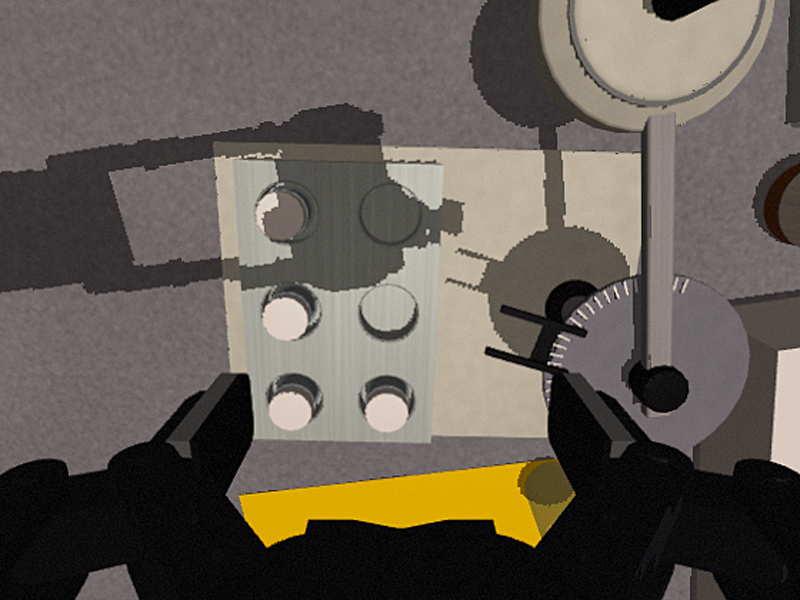

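View pics/s16.png

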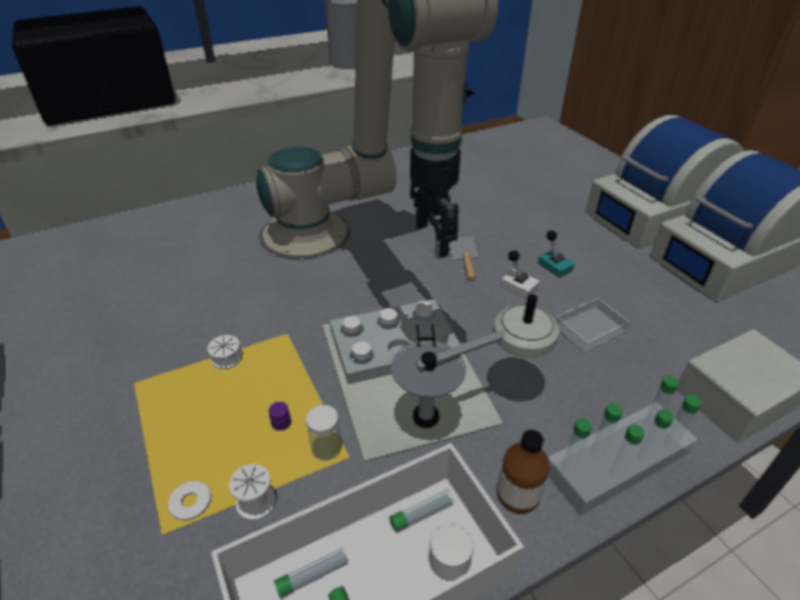

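```bash
python3 -m handwheel '[[0,0,0,4.5,3.8,0.5,1],[0,0,0,4.5,3.8,0,1],[0,0,0,4.5,3.8,0,1],[0,0,0,0,0,0,1],[0,0,0,0,0,0,1]]' 40
python3 - <<'E'
from h import *
im,p=shot("wrist","w17")
E
```

```text
time_s: 30.45
eef_pos: [0.6599, 0.1723, 0.4404]
eef_rot: [-0.462, 0.536, -0.536, 0.461]
force: [-0.2, 0.1, 0.2]
width: 0.0854
```

View pics/w17.png

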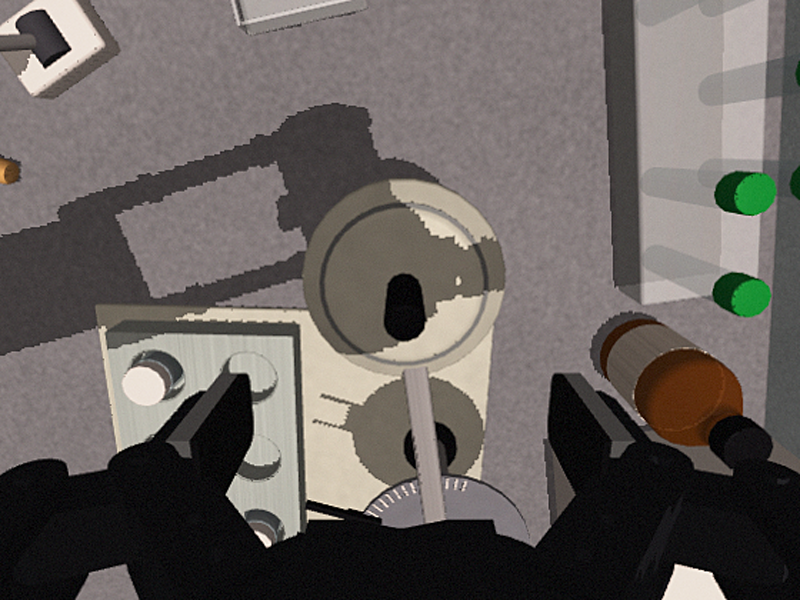

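```bash
python3 -m handwheel '[[0,0,0,0.1,0.15,-4,1],[0,0,0,0,0,-4.7,1],[0,0,0,0,0,0,1],[0,0,0,0,0,0,-1],[0,0,0,0,0,0,-1],[0,0,0,0,0,0,-1],[0,0,0,0,0,0,-1],[0,0,0,0,0,0,-1],[0,0,0,0,0,0,-1]]' 40
```

```text
time_s: 31.62
eef_pos: [0.6619, 0.1739, 0.3549]
eef_rot: [0.461, -0.536, 0.536, -0.462]
force: [-1.4, 0.4, 5.8]
width: 0.0171
```

```bash
python3 -m handwheel '[[0,0,5.7,-1.9,-0.06,0,-1],[0,0,5.7,-1.88,-0.25,0,-1],[0,0,5.7,-1.85,-0.43,0,-1],[0,0,5.7,-1.8,-0.62,0,-1],[0,0,5.7,-1.72,-0.78,0,-1],[0,0,5.7,-1.65,-0.96,0,-1],[0,0,5.7,-1.53,-1.12,0,-1],[0,0,5.7,-1.42,-1.27,0,-1],[0,0,5.7,-1.28,-1.4,0,-1],[0,0,5.7,-1.14,-1.53,0,-1],[0,0,5.7,-0.97,-1.62,0,-1],[0,0,0,-0.25,-0.5,0,-1],[0,0,0,0,0,0,-1],[0,0,0,0,0,0,-1]]' 40
python3 - <<'E'
from h import *
im,p=shot("wrist","w18")
im,p=shot("top")
c=im[130:290,210:440]
cv2.imwrite("pics/t18.png",cv2.resize(c[:,:,::-1],None,fx=3.4,fy=3.4,interpolation=cv2.INTER_CUBIC))
im,p=shot("scene")
c=im[150:320,200:430]
cv2.imwrite("pics/s18.png",cv2.resize(c[:,:,::-1],None,fx=3.4,fy=3.4,interpolation=cv2.INTER_CUBIC))
E
```

```text
time_s: 33.38
eef_pos: [0.4872, 0.069, 0.3549]
eef_rot: [-0.672, 0.218, -0.217, 0.673]
force: [-4.2, 2.3, 8.3]
width: 0.017
```

View pics/w18.png

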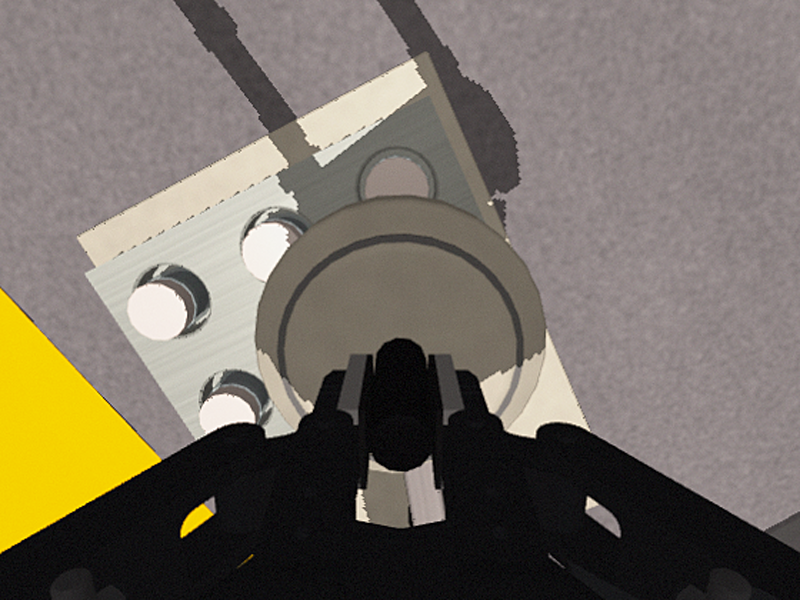

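View pics/s18.png

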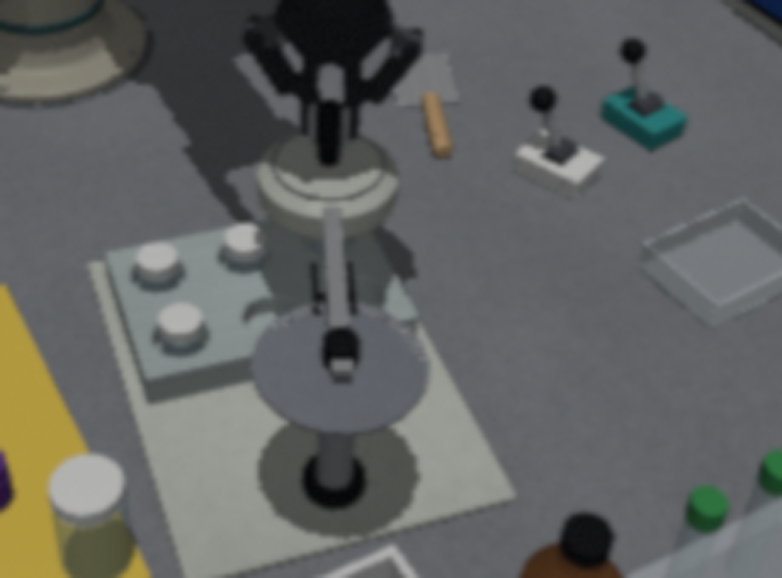

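```bash
python3 -m handwheel '[[0,0,0,0,0,0,0.6],[0,0,0,0,0,0,1],[0,0,0,0,0,0,1],[0,0,0,0,0,0,1],[0,0,0,0,0,3,1],[0,0,0,0,0,4,1],[0,0,0,0,0,4,1],[0,0,0,5,-2,0,1],[0,0,0,5,-2,0,1],[0,0,0,5,-2,0,1],[0,0,0,3,-1,0,1],[0,0,0,0,0,0,1],[0,0,0,0,0,0,1]]' 40
python3 - <<'E'
from h import *
im,p=shot("wrist","w19")
E
```

```text
time_s: 35.15
eef_pos: [0.6676, -0.0015, 0.4632]
eef_rot: [0.673, -0.219, 0.217, -0.673]
force: [0.9, 0.5, 0.5]
width: 0.0851
```

View pics/w19.png

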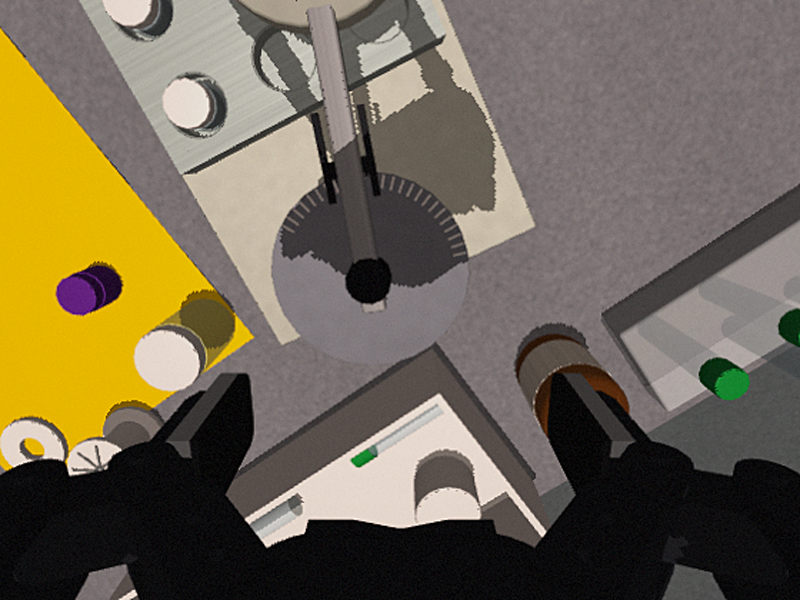

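```bash
python3 - <<'E'
from h import *
im,p=shot("wrist")
c=im[0:220,180:290]
cv2.imwrite("pics/w19c.png",cv2.resize(c[:,:,::-1],None,fx=2.7,fy=2.7,interpolation=cv2.INTER_CUBIC))
E
```

```text
(no output)
```

View pics/w19c.png

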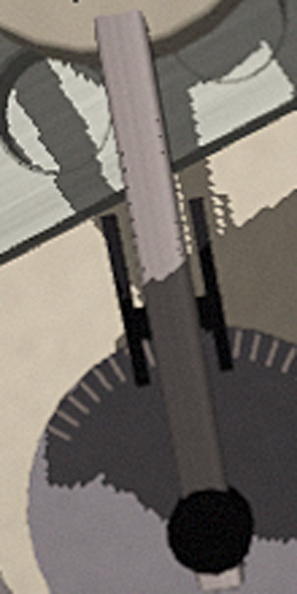

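```bash
python3 - <<'E'
from h import *
o=env.observe();print(o['joint_positions'].round(3),o['eef_pos'])
E
python3 -m handwheel '[[0,0,0,-5,3,0,0],[0,0,0,-5,5,0,-0.5],[0,0,9.8,-5,5,0,-1],[0,0,9.8,-4,5,0,-1],[0,0,9.8,-3,5,0,-1],[0,0,9.8,-3,4,0,-1],[0,0,9.8,-3,2,0,-1],[0,0,9.8,-2.5,0,0,-1],[0,0,0,0,0,0,-1],[0,0,0,0,0,0,-1]]' 40
python3 - <<'E'
from h import *
im,p=shot("wrist","w20")
o=env.observe();print(o['joint_positions'].round(3),o['eef_pos'])
from scipy.spatial.transform import Rotation as Ro
print(Ro.from_quat(o['eef_rot']).as_matrix()[:,2])
E
```

```text
[-0.106  0.396  1.181  0.     1.566 -1.05 ] [ 0.66702244 -0.00112299  0.46400219]
time_s: 36.5
eef_pos: [0.3754, 0.2754, 0.4642]
eef_rot: [-0.693, -0.14, 0.139, 0.693]
force: [-0.1, -0.6, 0.0]
width: -0.0001
[ 0.483  0.078  1.61  -0.     1.452 -1.485] [0.37584423 0.27537901 0.46405038]
[-3.87255331e-01  9.21972504e-01 -1.05585149e-04]
```

View pics/w20.png

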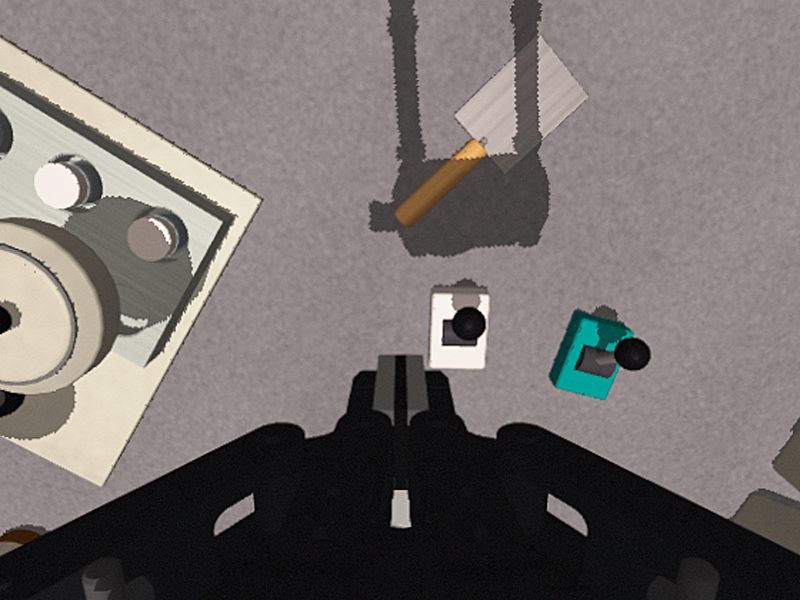

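```bash
python3 cap.py 468.5 323 .075; for a in "432 293" "490 293" "485 369" "430 365"; do python3 cap.py $a .025;done
```

```text
pt [0.4078 0.3454 0.075 ] delta cm [  3.2    7.   -38.91] tcp [0.3758 0.2754 0.4641]
pt [0.4088 0.3188 0.025 ] delta cm [  3.29   4.34 -43.91] tcp [0.3758 0.2754 0.4641]
pt [0.3897 0.3643 0.025 ] delta cm [  1.38   8.89 -43.91] tcp [0.3758 0.2754 0.4641]
pt [0.4549 0.3906 0.025 ] delta cm [  7.9   11.53 -43.91] tcp [0.3758 0.2754 0.4641]
pt [0.4703 0.3439 0.025 ] delta cm [  9.44   6.86 -43.91] tcp [0.3758 0.2754 0.4641]
```

```bash
python3 -m handwheel '[[0,0,0,-2.4,4.7,0,-1],[0,0,0,0,0,-5,-1],[0,0,0,0,0,-5,-1],[0,0,0,0,0,-5,-1],[0,0,0,0,0,-5,-1],[0,0,0,0,0,-4,-1],[0,0,0,0,0,0,-1],[0,0,0,0,0,0,-1]]' 40
python3 - <<'E'
from h import *
im,p=shot("wrist","w21")
E
```

```text
time_s: 37.55
eef_pos: [0.3528, 0.323, 0.2246]
eef_rot: [-0.693, -0.141, 0.139, 0.693]
force: [0.7, 0.6, 0.5]
width: -0.0
```

View pics/w21.png

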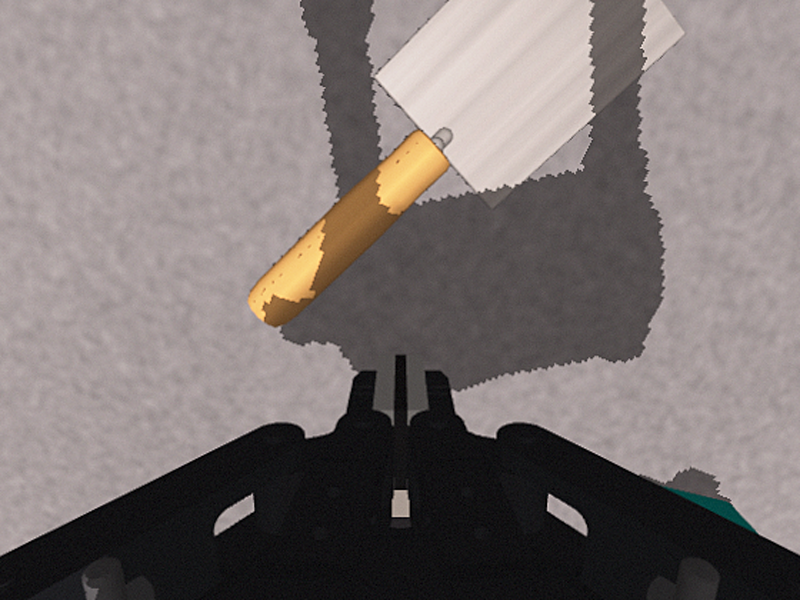

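```bash
python3 -m handwheel '[[0,0,0,1.39,0.56,0,-1],[0,0,0,1.39,0.56,0,-1],[0,0,0,1.39,0.56,0,-1],[0,0,0,1.39,0.56,0,-1],[0,0,0,1.39,0.56,0,-1],[0,0,0,0.46,0.19,0,-1],[0,0,0,0,0,0,-1]]' 40
python3 -m handwheel '[[0,0,0,0.46,0.19,0,-1],[0,0,0,0,0,0,-1]]' 40
python3 -m handwheel '[[0,0,0,0.19,0.08,0,-1],[0,0,0,0,0,0,-1]]' 40
python3 - <<'E'
from h import *
im,p=shot("top")
c=im[200:320,100:230]
cv2.imwrite("pics/t22.png",cv2.resize(c[:,:,::-1],None,fx=5,fy=5,interpolation=cv2.INTER_CUBIC))
im,p=shot("scene")
c=im[120:260,270:460]
cv2.imwrite("pics/s22.png",cv2.resize(c[:,:,::-1],None,fx=4,fy=4,interpolation=cv2.INTER_CUBIC))
E
```

```text
time_s: 38.48
eef_pos: [0.4261, 0.3527, 0.2235]
eef_rot: [-0.693, -0.14, 0.14, 0.693]
force: [0.5, 0.0, -0.5]
width: 0.0001
time_s: 38.72
eef_pos: [0.43, 0.3543, 0.2235]
eef_rot: [0.693, 0.14, -0.141, -0.693]
force: [-0.8, -0.3, -0.5]
width: -0.0002
time_s: 38.98
eef_pos: [0.432, 0.3552, 0.2236]
eef_rot: [-0.693, -0.14, 0.14, 0.693]
force: [-1.0, 0.0, -0.0]
width: -0.0002
```

View pics/s22.png

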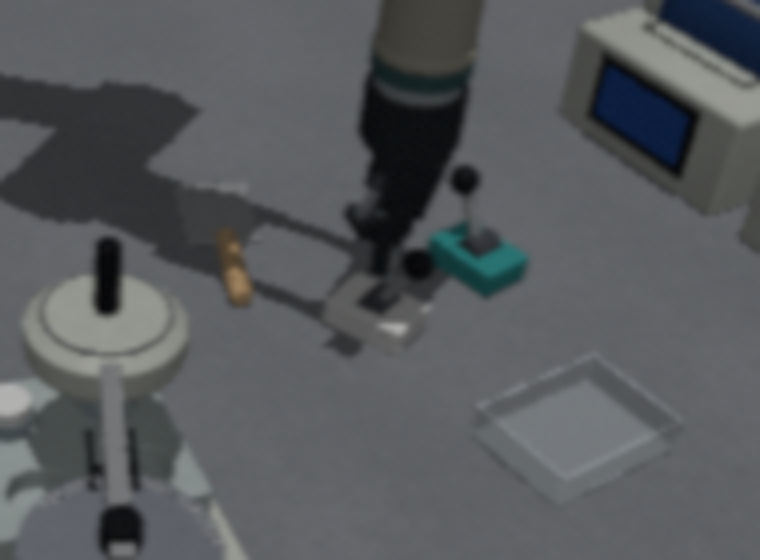

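View pics/t22.png

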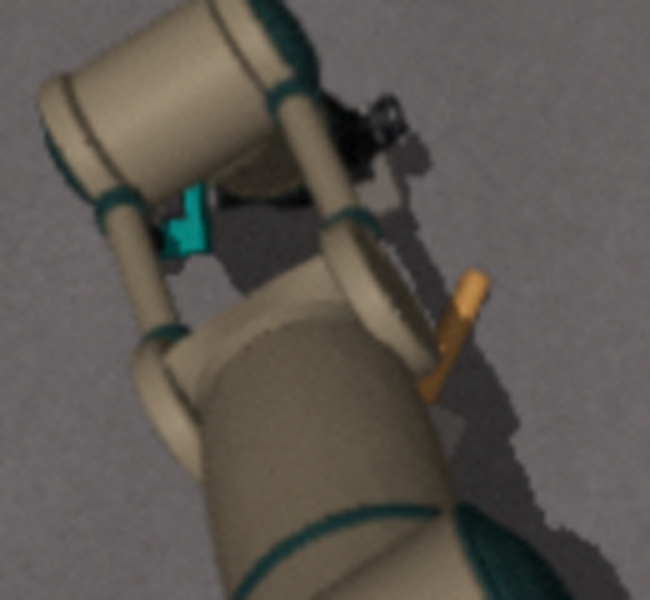

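```bash
for i in 1; do python3 -m handwheel '[[0,0,0,0.28,0.11,0,-1],[0,0,0,0,0,0,-1]]' 40; done
python3 -m handwheel '[[0,0,0,0.28,0.11,0,-1],[0,0,0,0,0,0,-1]]' 40
```

```text
time_s: 39.33
eef_pos: [0.4338, 0.3559, 0.2234]
eef_rot: [0.693, 0.139, -0.142, -0.693]
force: [-5.4, -2.0, 2.4]
width: -0.0003
time_s: 39.58
eef_pos: [0.435, 0.3563, 0.2232]
eef_rot: [0.694, 0.137, -0.143, -0.692]
force: [-9.2, -3.6, 4.8]
width: 0.0003
```

```bash
python3 -m handwheel '[[0,0,0,-1.39,-0.56,0,-1],[0,0,0,-2.8,-1.1,0,-1],[0,0,0,-2.8,-1.1,0,-1],[0,0,0,0,0,5,-1],[0,0,0,0,0,5,-1],[0,0,0,0,0,5,-1],[0,0,0,0,0,5,-1],[0,0,0,-3,-4,3,-1],[0,0,0,0,0,0,-1],[0,0,0,0,0,0,-1]]' 40
python3 - <<'E'
from h import *
im,p=shot("wrist","w23")
im,p=shot("scene","s23")
im,p=shot("top","t23")
print(env.observe()['time_s'],env.observe()['force'])
E
```

```text
time_s: 40.83
eef_pos: [0.3379, 0.2898, 0.4539]
eef_rot: [-0.693, -0.141, 0.139, 0.693]
force: [1.0, -0.1, 0.1]
width: 0.0001
40.975 [-0.51159586 -0.29836494 -0.40878838]
```

View pics/w23.png

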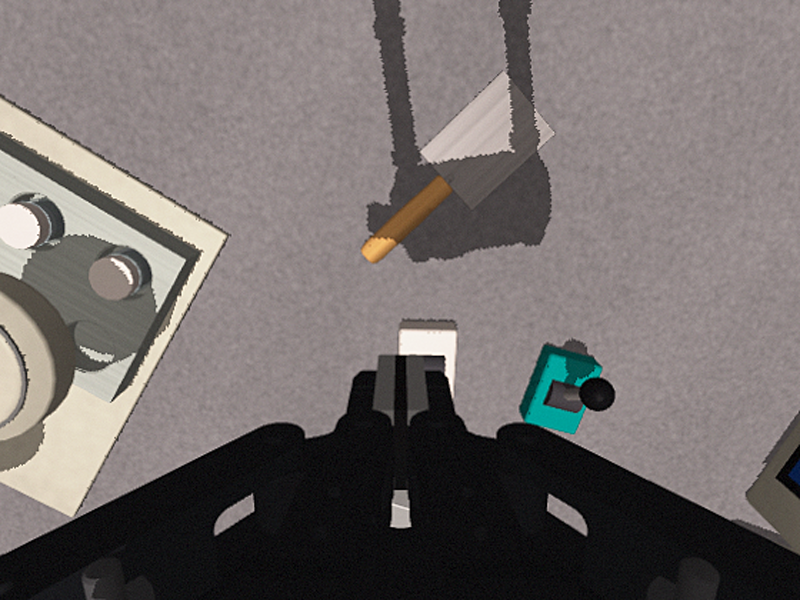

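View pics/s23.png

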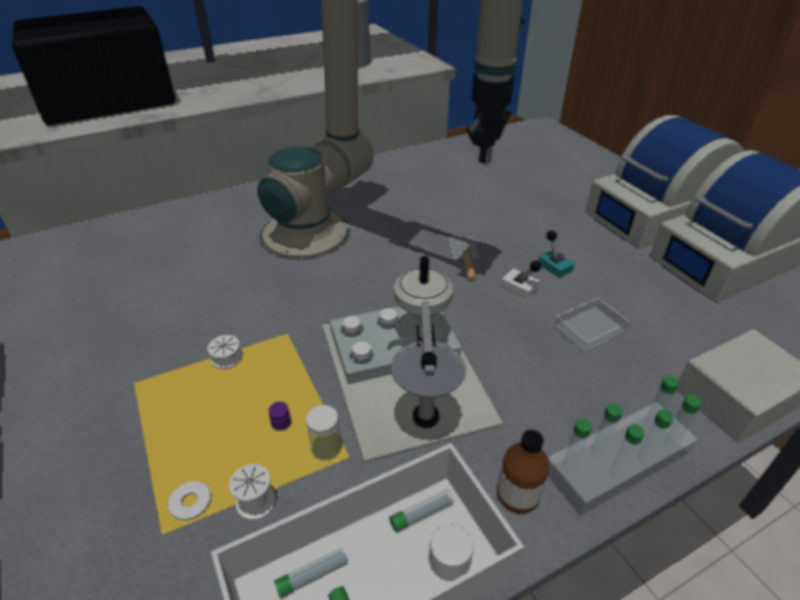

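View pics/t23.png

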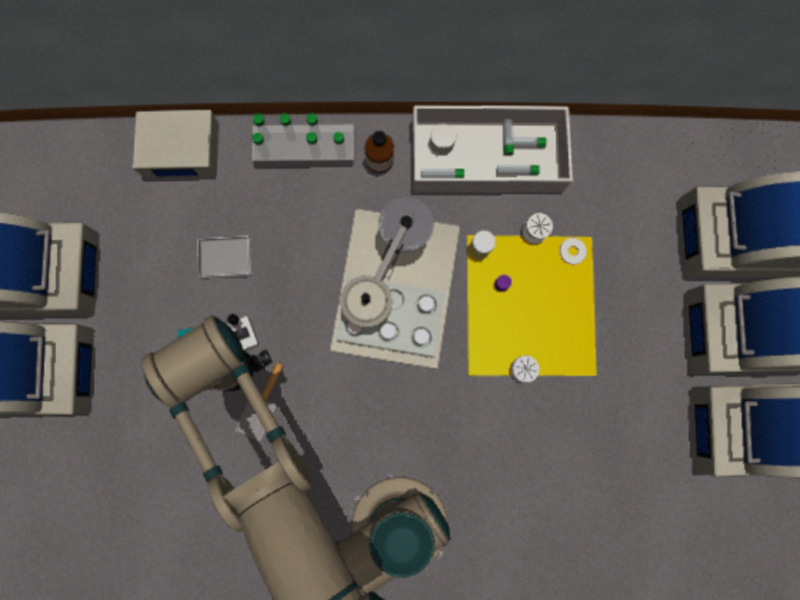

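```bash
python3 - <<'E'
from h import *
p=env.camera_params("top"); q=onplane(p,[(np.array([234,321.])+.5)*.7-.5],.075)[0]
print(q,(q[:2]-[.4309,.353])@[.927,.376])
# side-cam: project on / off predictions at z
s=env.camera_params("scene")
for a in(.3,.5,.7,.85,1.0):
    t=a-.5;X=[.4309+.06*np.sin(t)*.927,.353+.06*np.sin(t)*.376,.022+.06*np.cos(t)]
    print(a,(proj(s,[X])/.7).round(1),(proj(p,[X])/.7).round(1))
E
```

```text
[0.45376374 0.36049669 0.075     ] 0.024013446725400497
0.3 [[517.7 255.7]] [[238.3 335.9]]
0.5 [[522.5 257.4]] [[236.3 330.8]]
0.7 [[527.2 259.9]] [[234.5 325.9]]
0.85 [[530.5 262.4]] [[233.3 322.3]]
1.0 [[533.5 265.3]] [[232.4 319.1]]
```

```bash
python3 - <<'E'
from h import *
im,p=shot("top")
c=im[205:265,135:200]
cv2.imwrite("pics/t24.png",cv2.resize(c[:,:,::-1],None,fx=10,fy=10,interpolation=cv2.INTER_CUBIC))
im,p=shot("scene")
c=im[165:215,340:410]
cv2.imwrite("pics/s24.png",cv2.resize(c[:,:,::-1],None,fx=10,fy=10,interpolation=cv2.INTER_CUBIC))
m=c.max(2)<45
for b,s in blobs(m,10): print((b+[340,165]+.5)/.7,s)
E
```

```text
[551.47058824 237.85714286] [43  0  6  4 17]
[535.71428571 266.42857143] [31 18  8  7 46]
```

View pics/t24.png

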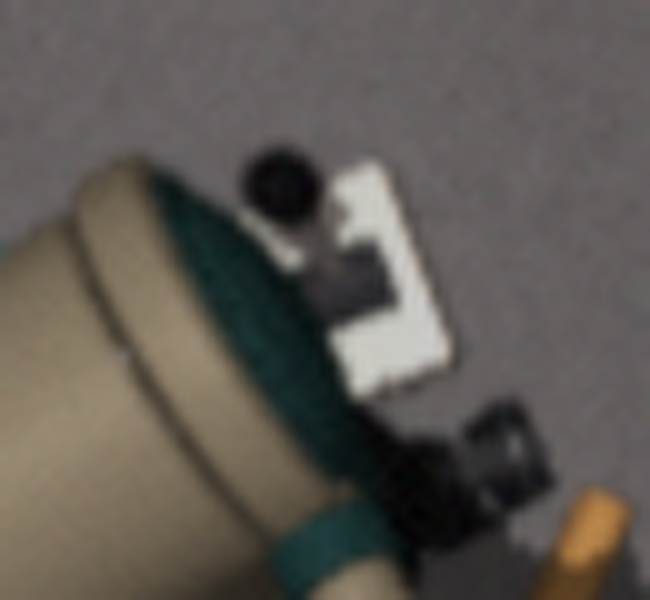

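View pics/s24.png

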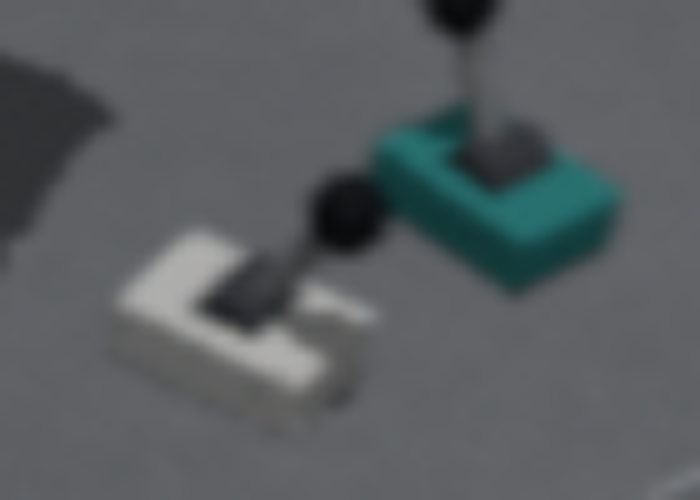

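```bash
python3 -c "
from plant import env
print(env.hand_in(), env.observe()['time_s'])"
```

```text
the job is handed in; nothing more can be done
the job is handed in; nothing more can be done
```

The job is done and handed in at about 41 s of robot time; the hand-in gave no verdict.

- **Lamp out:** I swung the lamp out to about 1.42 rad.
- **Jars:** There were four white-capped jars on the yellow pad. I stood each in its own pocket, and the wrist and scene pictures after the last placing showed all four seated. In the last pictures the lamp head hid part of the block, so one jar was only partly visible then.
- **Lamp back:** After I let go, the wrist picture showed the arm centred between the two index bars. Its direction was within about 0.01 rad of them, against the 0.08 rad allowed.
- **Switch:** I then pushed the toggle against its stop; the resistance rose to about 10 N. After I backed off, the ball's position matched about 1.0 rad in both the top and scene views. A first rough reading from the top view gave only about 0.9; a zoomed picture cleared that up.
- **Everything else:** The bystanders, the purple jar and the turquoise switch look unmoved, and I saw no jar knocked aside. The gripper was free, with about zero force, when I handed in.

The wrist and top cameras disagreed by 2 to 3 mm on the pocket positions. I worked from relative measurements instead, and no jar touched a rim on the way in.

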